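Jack up the slab roller and hold it

ROBOT

A 7-joint arm with a two-finger parallel gripper is mounted at the origin on the work surface. World frame = base frame: x ahead of the robot, y to its left, z up, the work surface at z = 0. Lengths are in m, angles in rad, forces in N, time in s.
With the tool pointing down it reaches from about 0.4 to 0.85 m from the base axis. Payload 4.5 kg.
Tool frame: the origin (TCP) lies at the very end of the fingers, on their centre line; the grasp point (between the pads) lies 19 mm behind it (env.grip_point_offset is the z of the grasp point in the tool frame, in m); z points along the fingers, y is the direction in which the jaws open and shut (so a half turn about z gives the same grasp; the last joint's range is limited). The gripper opens to 85 mm and grips with 20 to 120 N. Pads are 22 mm wide; open, the fingers measure 114 mm over their backs; the gripper's body (76 mm by 85 mm) begins 54 mm behind the grasp point. The pads swing forward as they close: fully open they stand 13 mm farther back than shut.
Start: joints at [1.382, 0.689, -0.195, 1.565, 0.157, 0.902, -0.215], TCP at [0.138, -0.61, 0.209] pointing down, gripper open.
Joint ranges: [-3.01, 3.01], [-0.46, 2.08], [-1.47, 1.51], [0.13, 2.56], [-1, 4.14], [0.04, 2.09], [-2.66, 2.66]. Speed limits (rad/s): [2.57, 2.57, 3.14, 3.14, 3.14, 3.14, 3.14].

INTERFACE

Orientations are given as a unit quaternion [x, y, z, w].
In Python, from cell import monitor, snapshot, camera_info, env gives the robot as it stands.
- The arm moves only by the tool play_rows, never from a script. Its argument "deltas" is a list that holds one entry, the list of rows, each a list of 6 numbers: the shift along the tool's x, y, z each as a share of 400 mm, from -1 to 1, then the turn, a rotation vector about the tool's x, y, z each as a share of 45 degrees, from -1 to 1. In form: [[[x, y, z, ax, ay, az], ...]]. A call has 1 to 5 rows; each row is the pose to reach, as a shift and turn from the pose measured when the call began, along the tool's axes at that moment; what a row does not reach only later rows make up. A row lasts 1/8 s, in which the tool goes at most 62.5 mm and 10.7 degrees, less where a joint would pass 70% of its speed; a pose out of reach is approached as far as the arm can. A call with a number of a shift or a turn outside -1 to 1 is refused whole. A call with a gripper value outside its range is refused whole. "gripper" is the closure in counts, from 0 (fully open) to 255 (shut), set as the call begins (left out, the last holds). The fingers move at their own pace and stop on an object; the grip force is fixed at half the most. Time passes only in rows, so rows that repeat a pose let the fingers close. It gives the time, the measured TCP pose, the force and the opening at its end, in the units of the state.
- monitor.get_obs(): the state, without advancing time (a new reading comes with each control period).
- snapshot(name): name is "scene" or "side" or "wrist"; returns (picture, depth): 480x640x3 uint8, red, green, blue; 480x640 float32, m along the optical axis (not along the pixel's ray), 0 where there is no reading.
- camera_info(name): a dict with "vertical_fov" (degrees; the focal length in pixels is half the picture's height over the tangent of half this angle, whatever the lens; pixels are square), "cx", "cy" (the principal point, pixels), "cam_to_world" (4x4, takes a point from camera to world coordinates). Camera axes: x right, y down, z forward; pixel columns grow to the right and rows downward; lengths in m; the calibration is good to about 2 mm. A picture is of the moment at which its call begins: read the wrist's pose just before it. camera_info takes no time and is no camera call; for the wrist camera it gives the pose at the moment of the call.
- env.finish_job(): hands the job in, once; it reports no verdict.
The state is a dict: "clock": time; "joints": joint angles; "joint_vel": joint speeds; "joint_torque": joint torques, N m; "eef_pos": TCP position; "tcp_rot": TCP orientation; "ft_force": force on the tool from outside, world axes, zero at the start; "torque": the same for the moment, N m; "grip_width": finger opening in m.
Only numpy, scipy, OpenCV 4.12 (cv2) and the standard library are available. Lean on these libraries where they do the work, as an engineer would, in place of code of your own. Each camera call takes 0.05 s, during which the arm holds its last target.

TASK

The near end of the bench slab roller has to come up so that a workmate can slip packing plates under its two near feet. Slide the red ratchet jack along the bench until its saddle is centred under the yellow lift bracket's pad, drop the loose steel jack handle end-down fully into the jack's socket, then pump: one full stroke down and back upright, and a second full stroke down. Finish while still gripping or pressing the handle fully down, the feet hanging clear for the 15 mm plate; keep the hand off the roller, and leave the other tools, the mug and the packing plate alone.

Things in the scene. Friction and masses are not known exactly. Their poses are not given: they have to be found in the camera images.
- lift_pad (a point): Centre of the underside of the roller's lift pad: steel disc 36 mm across, 120 mm above the bench at the start, under a yellow bracket plate 60 mm wide (top at 134 mm, dark cross over the pad centre). The plate's free edge is 25 mm and the roller's end rail 35 mm from the centre. x axis: level, into the roller, the way the jack goes in; z up.
- foot_a (a point): Underside of one near levelling foot of the roller (rubber disc 40 mm, 35 mm square leg above), 60 mm further in than the pad centre (pad's x) and 150 mm to its +y side. Its height over the bench is the clearance. The roller is a green frame, bed at 184 mm; it tips up about its far feet, 710 mm behind the pad.
- foot_b (a point): Underside of the other near levelling foot, 60 mm further in than the pad centre and 150 mm to its -y side.
- jack: Red ratchet jack, 0.95 kg, loose on the bench. Origin on the bench under the saddle centre; +x forward (to lie along the pad's x axis), -x is the handle side. Base plate 90 mm wide, 8 mm thick, from x = -170 to +48 mm; housing 56 by 52 mm round the origin, 95 mm high. Slide it by its carrying bar, do not lift it by the saddle.
- carry_bar (a point): Middle of the jack's carrying bar: fixed steel bar 12 mm thick at x = -150 mm of the jack, its axis 52 mm above the bench, running along the jack's y, 60 mm clear between its posts, 38 mm of air under it. Pinch it from above, fingers closing along the jack's x.
- saddle (a point): Centre of the saddle's top, a rubber-faced disc 46 mm across on the jack's toothed bar; 112 mm above the bench when down (8 mm under the pad), rises straight up.
- socket_pivot (a point): Pivot of the handle socket, on the jack at x = -58 mm, 45 mm above the bench; its axis lies along the jack's y. The handle swings in the jack's x-z plane, from upright backwards (towards -x, over the tail and away from the roller).
- socket_mouth (a point): Centre of the socket's open end, 70 mm from the pivot (115 mm above the bench when upright). Round steel tube, 19 mm inside, flared to 27 mm inside and 37 mm outside at the mouth. z points out along the tube.
- socket_seat (a point): Floor of the socket, where the foot of the seated handle stands: 16 mm from the pivot, 54 mm below the mouth. z points out along the tube.
- socket (a joint): Angle of the handle socket in rad: 0 upright (start), 1.12 fully down, leaning towards the jack's -x. Stiff: it stays where it is left; about 1 to 2 N at the hand unloaded and 5 to 8 N under load, 190 mm from the pivot. The handle has play in the socket: pushed down it leans about 0.08 rad further than the socket, so swing it to about 1.2 to reach the stop.
- ram (a joint): Rise of the toothed bar and saddle, m. A full stroke (socket from under 0.06 to over 1.0) lifts it about 15 mm; as the handle returns it settles on a notch: 11 mm, then 23 mm. A stroke short of 1.0 may be lost; the next tooth is caught only from under 0.06. Held fully down in stroke two it stands at 26 to 27 mm, near feet 16 to 17 mm clear (under 14 mm if let back to the notch).
- handle: Jack handle, loose, 0.16 kg: steel bar 200 mm long, 16 mm thick, its top 70 mm in a black rubber grip 22 mm thick. Origin at its foot (lower end, chamfered), z up the bar. Starts upright in a hole of the wooden stand, foot 15 mm above the bench. Seated in the upright socket its foot is 61 mm, its top 261 mm above the bench.
- stand: Fixed wooden tool stand, 200 by 70 mm, 55 mm high; origin at the centre of its underside. Three holes 18 mm wide, 40 mm deep, in a row along its x at -65, 0 and +65 mm hold the jack handle and two pottery tools in any order.
- wood_tool: Bystander: pale wooden modelling stick, 15 mm thick, 170 mm long, standing in the stand; origin at its foot.
- loop_tool: Bystander: trimming tool with dark wooden handle 15 mm thick, brass ferrule and steel loop, 168 mm long, standing in the stand; origin at its foot.
- mug: Bystander: clay mug, 80 mm across, 95 mm high, handle to its +y; origin at the centre of its underside.
- packing: Bystander: dark steel packing plate 70 by 70 by 15 mm lying on the bench for the workmate; origin at the centre of its underside.
Mind the look-alikes: they are no part of the job. There is more than one size of the handle; the job needs the smaller. What is shaped like the jack but turquoise is not meant.

How it is judged:
On the way, in this order (a step that is already met when the one before it is completed fails the run):
1. the jack stands on the bench with its saddle, still down, centred under the lift pad within 15 mm, and the handle is fully in the socket (foot within 10 mm of its seat) (horizontal distance between saddle and lift_pad below 0.015 m and angle between jack's own z axis and vertical below 0.06 rad and value of joint ram below 0.004 m and distance between handle and socket_seat below 0.01 m and angle between the z axis of handle and the z axis of socket_seat, either way round below 0.15 rad), for 0.2 s.
2. first full stroke made: the bar has risen one notch (9.5 mm or more) and the handle is back within 0.25 rad of upright (value of joint ram between 0.0095 and 0.0165 m and value of joint socket below 0.25 rad), for 0.05 s.
At the end, for the whole second after the job is handed in: Held: socket joint over 1.0, robot bearing on the handle (1.5 N), bar up 24.5 to 30 mm, saddle within 17 mm of the pad's centre and carrying it (25 N), both near feet over 15.2 mm clear, jack flat, handle foot within 20 mm of its seat, roller untouched by the robot (value of joint socket above 1 rad and value of joint ram between 0.0245 and 0.03 m and height (world z) of each of foot_a, foot_b above 0.0152 m and horizontal distance between saddle and lift_pad below 0.017 m and contact force between ram and roller above 25 N and contact force between any of the fingers, the arm and handle above 1.5 N and contact force between each of the arm, the fingers and roller below 1 N and angle between jack's own z axis and vertical below 0.06 rad and distance between handle and socket_seat below 0.02 m and angle between the z axis of handle and the z axis of socket_seat, either way round below 0.2 rad); the arm keeps its last pose, push and grip.
It fails at once if a bystander (mug, packing plate, either wooden tool) is moved by more than 30 mm (distance of any of mug, packing, wood_tool, loop_tool from where it was at the start of the episode above 0.03 m).
It fails at once if the roller is raised too far: a near foot more than 22 mm over the bench (a third stroke) (height (world z) of any of foot_a, foot_b above 0.022 m).
It fails at once if the robot pushes on the roller with more than 15 N (contact force between any of the arm, the fingers and roller above 15 N).
It also fails if it takes over 70 s, if anything falls off the work surface, if the arm or the gripper's body presses on something with over 40 N, if the wrist force passes 120 N, or if a joint passes its speed limit or range.

## Working session

There is one attempt and no reset: what is moved stays moved. The work goes in short steps, Python scripts to look and compute and a tool call to move; the robot and the scene stay as the last step left them, time stands still between calls to the robot, and variables do not carry over. Pictures are saved under pics/ and viewed, and the job is handed in when it is done.

Besides the shell and the picture viewer there is one more tool, called after ">>>" in YAML: its name, and indented under it one key for each argument. play_rows: Moves the arm, as the interface text tells. Shift numbers are shares of 400 mm and turn numbers shares of 45 degrees, none past 1 either way. Its arguments: {"type":"object","properties":{"deltas":{"type":"array"},"gripper":{"type":"number"}},"required":["deltas"]}

```bash
ls; mkdir -p pics; python3 - <<'E'
from cell import monitor, snapshot, camera_info, env
import cv2, numpy as np
o=monitor.get_obs(); print(o); print(env.grip_point_offset)
for n in ["scene","side","wrist"]:
    ci=camera_info(n); print(n,ci)
    p,d=snapshot(n); cv2.imwrite(f"pics/{n}0.png",p[:,:,::-1]); np.savez(f"pics/{n}0.npz",p=p,d=d,M=ci["cam_to_world"])
E
```

```text
pics
{'clock': 0.0, 'joints': array([ 1.38180528,  0.69000369, -0.19451157,  1.5663734 ,  0.15729635,
        0.90250321, -0.21510124]), 'joint_vel': array([-0.00012531, -0.00074515,  0.00034454, -0.00048884,  0.00208188,
       -0.00208364,  0.00209774]), 'joint_torque': array([-2.78468733e-04, -5.39606595e+01, -1.26651954e+00, -1.58545625e+01,
        9.08281276e-03,  9.58448712e-03, -8.72400818e-06]), 'eef_pos': array([ 0.13788406, -0.60887204,  0.20806391]), 'tcp_rot': array([ 9.93796891e-01,  1.11206300e-01, -1.72886453e-04, -9.32127942e-04]), 'ft_force': array([0.19780075, 0.03512766, 0.36744603]), 'torque': array([ 0.00851665, -0.00770323,  0.0329358 ]), 'grip_width': 0.08547227542144686}
-0.0187
scene {'vertical_fov': 56.761426724450736, 'cx': 315.7673357023658, 'cy': 239.96293908111707, 'cam_to_world': array([[ 0.7727655 ,  0.39543347, -0.49645327,  1.01471115],
       [ 0.63435677, -0.45579813,  0.62437133, -0.64331749],
       [ 0.02061485, -0.79742111, -0.60307097,  0.64886068],
       [ 0.        ,  0.        ,  0.        ,  1.        ]])}
side {'vertical_fov': 52.45257646732964, 'cx': 313.20462088314724, 'cy': 236.51815223207393, 'cam_to_world': array([[-0.93650535, -0.26127166,  0.23386929,  0.33487618],
       [-0.3506187 ,  0.70708882, -0.61407811,  0.52496279],
       [-0.00492515, -0.65708638, -0.7537992 ,  0.84067631],
       [ 0.        ,  0.        ,  0.        ,  1.        ]])}
wrist {'vertical_fov': 62.01269001775571, 'cx': 321.9773580123741, 'cy': 245.42082867326343, 'cam_to_world': array([[ 0.22027589, -0.92112001, -0.32096177,  0.22021097],
       [-0.97543682, -0.20842907, -0.0712765 , -0.58972422],
       [-0.00124355,  0.32877842, -0.94440627,  0.37203054],
       [ 0.        ,  0.        ,  0.        ,  1.        ]])}
```

View pics/scene0.png

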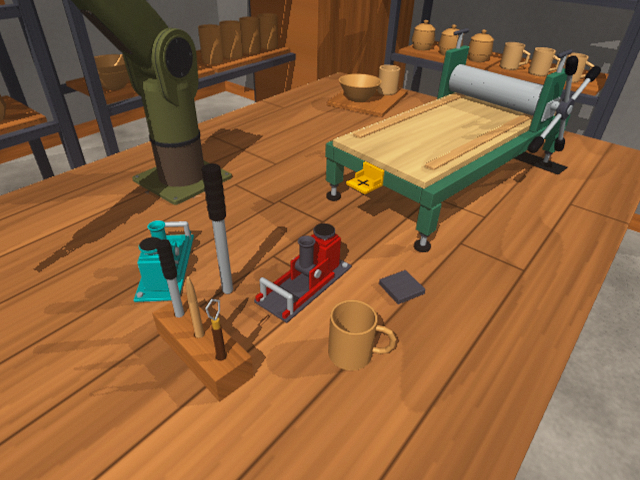

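View pics/side0.png

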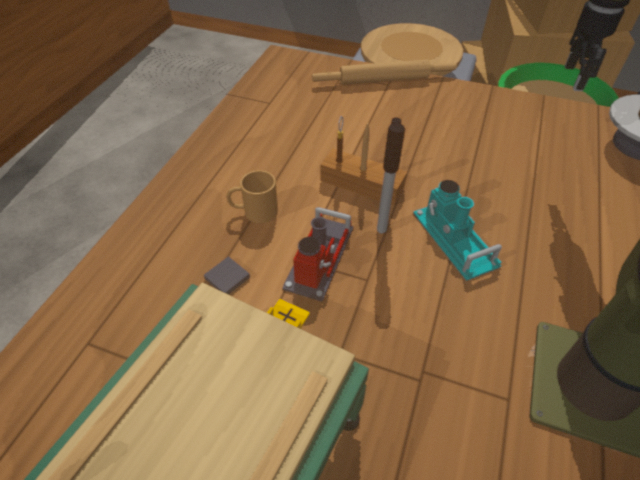

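View pics/wrist0.png

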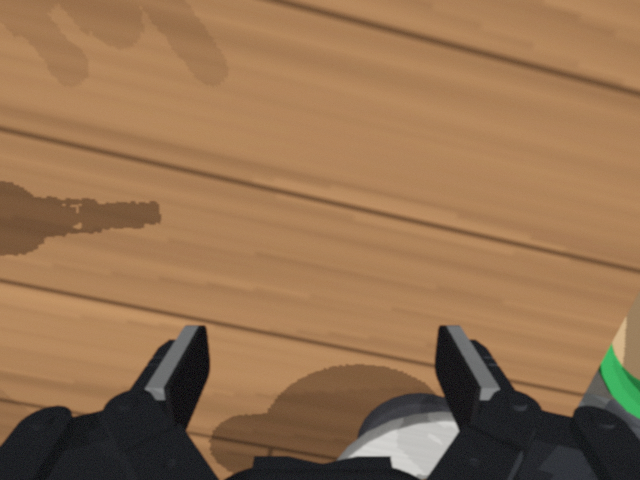

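The scene picture shows the following:
- **Red jack:** (305,270).
- **Turquoise look-alike jack:** (163,262).
- **Short handle in the stand:** grip (160,255), foot (180,315).
- **Tall look-alike handle on the bench:** (220,230).
- **Yellow bracket with cross:** (366,182).
- **Mug:** (355,335).
- **Packing plate:** (402,287).

I choose the red jack and the shorter handle in the stand. Next I'll crop close and measure.

```bash
cat > h.py <<'E'
import numpy as np, cv2
FOV={"scene":56.761426724450736,"side":52.45257646732964,"wrist":62.01269001775571}
C={"scene":(315.7673357023658,239.96293908111707),"side":(313.20462088314724,236.51815223207393),"wrist":(321.9773580123741,245.42082867326343)}
def f(n): return 240/np.tan(np.radians(FOV[n]/2))
def cloud(n,d,M):
    v,u=np.mgrid[0:480,0:640]; F=f(n); cx,cy=C[n]
    P=np.stack([(u-cx)/F*d,(v-cy)/F*d,d],-1)
    return P@M[:3,:3].T+M[:3,3]
def ray(n,u,v,z,M):
    F=f(n);cx,cy=C[n]; r=M[:3,:3]@np.array([(u-cx)/F,(v-cy)/F,1]); o=M[:3,3]
    return o+r*(z-o[2])/r[2]
def proj(n,P,M):
    q=(np.atleast_2d(P)-M[:3,3])@M[:3,:3]; F=f(n);cx,cy=C[n]
    return np.c_[q[:,0]/q[:,2]*F+cx,q[:,1]/q[:,2]*F+cy]
def load(n,k): z=np.load(f"pics/{n}{k}.npz"); return z["p"],z["d"],z["M"]
E
python3 - <<'E'
from h import *
p,d,M=load("scene",0)
c=cv2.resize(p[130:400,130:450],None,fx=2.5,fy=2.2)[:,:,::-1]
c1=cv2.resize(p[210:400,120:270],None,fx=3,fy=3)[:,:,::-1]; c2=cv2.resize(p[160:330,250:400],None,fx=3,fy=3)[:,:,::-1]
im=np.zeros((570,800,3),np.uint8); im[:570,:400]=c1[:, :400]; im[:510,400:800]=c2[:,:400]
cv2.imwrite("pics/crop0.png",im)
for n in ["scene","side"]:
    p,d,M=load(n,0); W=cloud(n,d,M); hsv=cv2.cvtColor(p,cv2.COLOR_RGB2HSV)
    h,s,v=cv2.split(hsv)
    red=((h<6)|(h>174))&(s>180)&(v>80)
    yel=(h>22)&(h<32)&(s>200)&(v>130)
    for nm,m in (("red",red),("yel",yel)):
        k,l,st,ce=cv2.connectedComponentsWithStats(m.astype(np.uint8))
        for i in range(1,k):
            if st[i,4]>60:
                Q=W[(l==i)&(d>0)]; print(n,nm,st[i],ce[i].round(),np.percentile(Q,[2,50,98],axis=0).round(3).tolist())
E
```

```text
scene red [ 294  234   47   77 1314] [322. 265.] [[0.559, -0.178, 0.012], [0.587, -0.074, 0.05], [0.603, -0.025, 0.097]]
scene red [274 255  27  31 229] [289. 273.] [[0.525, -0.162, 0.01], [0.537, -0.124, 0.023], [0.541, -0.1, 0.062]]
scene yel [348 181  21  10  62] [358. 186.] [[0.508, 0.103, 0.134], [0.537, 0.111, 0.136], [0.559, 0.12, 0.137]]
side red [332 230  15  33 104] [339. 247.] [[0.522, -0.182, 0.019], [0.525, -0.132, 0.022], [0.53, -0.089, 0.025]]
side red [295 238  39  49 465] [310. 263.] [[0.535, -0.111, 0.024], [0.551, -0.022, 0.082], [0.581, -0.018, 0.097]]
side yel [268 299  41  28 499] [289. 312.] [[0.504, 0.106, 0.132], [0.53, 0.122, 0.135], [0.56, 0.144, 0.148]]
```

View pics/crop0.png

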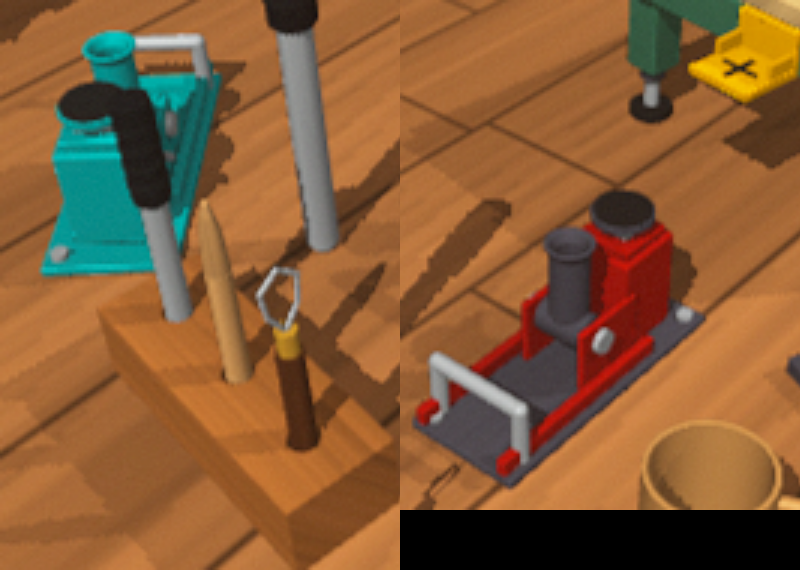

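```bash
python3 - <<'E'
from h import *
for n in ["scene","side"]:
    p,d,M=load(n,0); W=cloud(n,d,M); h,s,v=cv2.split(cv2.cvtColor(p,cv2.COLOR_RGB2HSV))
    print("==",n)
    X,Y,Z=W[...,0],W[...,1],W[...,2]
    # table check
    # bed top
    bed=(abs(Z-0.184)<0.004)&(X>0.2)&(X<1)&(Y>0.1)&(d>0)
    # roller wooden bed rectangle
    k,l,st,ce=cv2.connectedComponentsWithStats(bed.astype(np.uint8)); i=1+np.argmax(st[1:,4])
    Q=W[l==i]; r=cv2.minAreaRect((Q[:,:2]*1000).astype(np.float32)); print("bed",r,cv2.boxPoints(r).round(0).tolist(), np.median(Q[:,2]))
    # yellow plate + dark cross
    reg=(abs(Z-0.134)<0.006)&(X>0.48)&(X<0.6)&(Y>0.08)&(Y<0.16)&(d>0)
    pl=reg&(h>20)&(h<34)&(s>180); Q=W[pl]; r=cv2.minAreaRect((Q[:,:2]*1000).astype(np.float32)); print("plate",r,np.median(Q[:,2]),pl.sum())
    cr=reg&(v<90); vv,uu=np.nonzero(cr)
    if len(uu): print("cross px",uu.mean(),vv.mean(),len(uu),ray(n,(uu.min()+uu.max())/2,(vv.min()+vv.max())/2,0.134,M),ray(n,uu.mean(),vv.mean(),0.134,M))
    # saddle
    sd=(abs(Z-0.112)<0.006)&(X>0.5)&(X<0.65)&(Y>-0.12)&(Y<0.02)&(d>0)
    k,l,st,ce=cv2.connectedComponentsWithStats(sd.astype(np.uint8))
    for i in range(1,k):
        if st[i,4]>15:
            Q=W[l==i]; print("saddle/mouth?",st[i],ce[i],Q.mean(0).round(4),(Q.min(0)+Q.max(0)).round(4)/2,(Q.max(0)-Q.min(0)).round(3), np.median(p[l==i],axis=0))
    # bar
    br=(Z>0.045)&(Z<0.066)&(X>0.46)&(X<0.6)&(Y>-0.25)&(Y<-0.1)&(d>0)&(s<60)
    Q=W[br]; print("bar",br.sum(),Q.mean(0).round(4),Q.min(0).round(3),Q.max(0).round(3)); 
    if len(Q)>5: print(cv2.minAreaRect((Q[:,:2]*1000).astype(np.float32)))
    # base plate
    bp=(Z>0.004)&(Z<0.013)&(X>0.45)&(X<0.66)&(Y>-0.26)&(Y<0.04)&(d>0)&(s<90)
    k,l,st,ce=cv2.connectedComponentsWithStats(bp.astype(np.uint8))
    Q=np.concatenate([W[l==i] for i in range(1,k) if st[i,4]>40]); r=cv2.minAreaRect((Q[:,:2]*1000).astype(np.float32)); print("base",r,cv2.boxPoints(r).round().tolist())
    # tall things z>0.06 , y<-0.1
    t=(Z>0.06)&(Y<0)&(X>0.2)&(X<0.7)&(Y>-0.5)&(d>0)
    k,l,st,ce=cv2.connectedComponentsWithStats(t.astype(np.uint8))
    for i in range(1,k):
        if st[i,4]>30:
            Q=W[l==i]; print("tall",st[i],Q.min(0).round(3),Q.max(0).round(3),np.median(Q,axis=0).round(3))
    sttop=(abs(Z-0.055)<0.004)&(Y<-0.15)&(X>0.2)&(X<0.7)&(Y>-0.5)&(d>0)&(s>100)
    k,l,st,ce=cv2.connectedComponentsWithStats(sttop.astype(np.uint8)); i=1+np.argmax(st[1:,4]); Q=W[l==i]
    print("stand",cv2.minAreaRect((Q[:,:2]*1000).astype(np.float32)),np.median(Q[:,2]))
E
```

```text
== scene
bed ((585.0127563476562, 444.833251953125), (582.2927856445312, 286.32110595703125), 79.92385864257812) [[393.0, 183.0], [675.0, 133.0], [777.0, 706.0], [495.0, 757.0]] 0.18608753204851486
plate ((534.3724365234375, 133.36300659179688), (61.05965042114258, 60.0262565612793), 81.86199188232422) 0.13585492457644388 277
cross px 378.48275862068965 184.58620689655172 29 [0.56247509 0.14371051 0.134     ] [0.56576209 0.14914079 0.134     ]
saddle/mouth? [313 223  22  15 270] [323.63333333 229.98518519] [ 0.564  -0.0512  0.1128] [ 0.56155 -0.0484   0.11135] [0.046 0.045 0.01 ] [46.  37.  31.5]
saddle/mouth? [297 235  18  14 153] [306.21568627 240.89542484] [ 0.5613 -0.1036  0.1132] [ 0.562   -0.10425  0.112  ] [0.035 0.031 0.012] [76. 68. 70.]
bar 443 [ 0.5528 -0.1708  0.056 ] [ 0.46  -0.241  0.045] [ 0.6   -0.1    0.066]
((526.7918090820312, -168.5205535888672), (167.38778686523438, 105.14598846435547), 15.4639310836792)
base ((564.355712890625, -109.96443176269531), (218.5122833251953, 88.55093383789062), 89.8963623046875) [[520.0, -219.0], [608.0, -219.0], [609.0, -1.0], [520.0
[... 1630 characters left out ...]
904151886701584) [[516.0, 3.0], [517.0, -218.0], [607.0, -217.0], [606.0, 3.0]]
tall [337 116   7  45 210] [ 0.599 -0.386  0.06 ] [ 0.614 -0.36   0.183] [ 0.606 -0.369  0.114]
tall [ 379  117   27  101 1337] [ 0.438 -0.372  0.06 ] [ 0.488 -0.212  0.293] [ 0.453 -0.221  0.215]
tall [361 123   9  46 256] [ 0.535 -0.371  0.06 ] [ 0.55  -0.356  0.186] [ 0.541 -0.362  0.123]
tall [ 429  180   45   45 1180] [ 0.271 -0.331  0.06 ] [ 0.37  -0.249  0.119] [ 0.324 -0.285  0.094]
tall [ 293  217   37   58 1292] [ 0.522 -0.124  0.06 ] [ 0.589 -0.017  0.118] [ 0.556 -0.042  0.095]
stand ((561.556396484375, -367.584228515625), (74.83271026611328, 163.1937713623047), 84.19001007080078) 0.054629272841540955
```

The crop shows the short handle in the stand's left hole at scene (178,312). The wood tool is in the middle hole and the loop tool in the right one, and the red jack has its grey bar nearest the camera. Next I'll refine the roller yaw, the cross and the handle.

```bash
python3 - <<'E'
from h import *
im=[]
for n,(u0,u1,v0,v1) in {"scene":(335,395,155,205),"side":(260,320,290,340)}.items():
    p,d,M=load(n,0); W=cloud(n,d,M); X,Y,Z=W[...,0],W[...,1],W[...,2]
    g=p.max(2).astype(int); h,s,v=cv2.split(cv2.cvtColor(p,cv2.COLOR_RGB2HSV))
    yel=((h>18)&(h<36)&(s>170)&(v>100)).astype(np.uint8)
    cl=cv2.morphologyEx(yel,cv2.MORPH_CLOSE,np.ones((9,9)))
    inner=cv2.erode(cl,np.ones((3,3)))
    m=np.zeros_like(yel); m[v0:v1,u0:u1]=1
    cr=(m>0)&(inner>0)&(v<75); vv,uu=np.nonzero(cr)
    print(n,"cross",len(uu),(uu.min()+uu.max())/2,(vv.min()+vv.max())/2,uu.mean(),vv.mean(),ray(n,uu.mean(),vv.mean(),.134,M).round(4),ray(n,(uu.min()+uu.max())/2,(vv.min()+vv.max())/2,.134,M).round(4))
    im.append(cv2.resize(p[v0:v1,u0:u1],(396,330),interpolation=cv2.INTER_NEAREST))
    # bed front edge: points with z~.184, lowest y per x bin
    Q=W[(abs(Z-.185)<.003)&(d>0)&(X>.35)&(X<.75)&(Y>.1)&(Y<.5)]
    for axis,lo,hi in ((0,.42,.66),):
        xs=np.arange(lo,hi,.01); pts=[(x+.005,np.percentile(Q[(Q[:,0]>=x)&(Q[:,0]<x+.01)][:,1],1)) for x in xs if ((Q[:,0]>=x)&(Q[:,0]<x+.01)).sum()>5]
        pts=np.array(pts); a=np.polyfit(pts[:,0],pts[:,1],1); r=pts[:,1]-np.polyval(a,pts[:,0]); k=abs(r)<.006; a=np.polyfit(pts[k,0],pts[k,1],1)
        print("front edge yaw",np.degrees(np.arctan(a[0]))+90,k.sum(),len(k))
    for side in (0,1):
        pts=[]
        for y in np.arange(.2,.6,.01):
            q=Q[(Q[:,1]>=y)&(Q[:,1]<y+.01)]
            if len(q)>8: pts.append((y+.005,np.percentile(q[:,0],1 if side==0 else 99)))
        pts=np.array(pts)
        if len(pts)>5:
            a=np.polyfit(pts[:,0],pts[:,1],1); r=pts[:,1]-np.polyval(a,pts[:,0]); k=abs(r)<.005; a=np.polyfit(pts[k,0],pts[k,1],1)
            print("side edge",side,90-np.degrees(np.arctan(a[0])),k.sum(),len(k))
    # handle: dark grip & shaft around (0.48,-0.36)
    t=(np.hypot(X-.481,Y+.36)<.03)&(d>0)&(Z>.07)
    for lo,hi in ((.07,.14),(.15,.215)):
        q=W[t&(Z>lo)&(Z<hi)]; print("handle",lo,len(q),q.mean(0).round(4),q.min(0).round(3),q.max(0).round(3))
    # bar 
    b=(Z>.05)&(Z<.064)&(abs(X-.562)<.05)&(abs(Y+.198)<.02)&(d>0); q=W[b]; print("bar",len(q),np.percentile(q,[2,50,98],axis=0).round(4).tolist())
cv2.imwrite("pics/cross0.png",np.hstack(im)[:,:,::-1])
E
```

```text
scene cross 11 362.5 182.5 362.8181818181818 182.54545454545453 [0.5331 0.1328 0.134 ] [0.5324 0.1325 0.134 ]
front edge yaw 82.51238370559938 25 25
side edge 0 82.54151119443104 24 30
side edge 1 82.23502624603923 30 30
handle 0.07 284 [ 0.4836 -0.3623  0.1056] [ 0.474 -0.369  0.07 ] [ 0.488 -0.352  0.14 ]
handle 0.15 451 [ 0.4857 -0.3633  0.184 ] [ 0.473 -0.372  0.15 ] [ 0.492 -0.349  0.215]
bar 236 [[0.5252, -0.2038, 0.0511], [0.5677, -0.2003, 0.0579], [0.6038, -0.1932, 0.0607]]Traceback (most recent call last):
  File "<stdin>", line 11, in <module>
    return umr_minimum(a, axis, None, out, keepdims, initial, where)
ValueError: zero-size array to reduction operation minimum which has no identity
```

```bash
cat > plan.py <<'E'
import sys, numpy as np
from scipy.spatial.transform import Rotation as R
from cell import monitor
def Rt(yaw,tilt=0):
    c,s=np.cos(np.radians(yaw)),np.sin(np.radians(yaw))
    B=np.array([[c,s,0],[s,-c,0],[0,0,-1]])
    return R.from_matrix(B)*R.from_euler('y',tilt,degrees=True)
def plan(pos,yaw,tilt=0,o=None):
    o=o or monitor.get_obs(); Rc=R.from_quat(o["tcp_rot"]); 
    dp=Rc.inv().apply(np.array(pos)-o["eef_pos"])/0.4
    dr=np.degrees((Rc.inv()*Rt(yaw,tilt)).as_rotvec())/45
    return np.r_[dp,dr].round(3).tolist()
if __name__=="__main__":
    o=monitor.get_obs(); x=Rc=R.from_quat(o["tcp_rot"]).as_matrix()
    print("t",round(o["clock"],2),"pos",o["eef_pos"].round(4),"x",x[:,0].round(3),"z",x[:,2].round(3),"F",o["ft_force"].round(1),"w",round(o["grip_width"],4),"q",o["joints"].round(2))
    for a in sys.argv[1:]:
        v=[float(t) for t in a.split(",")]; print(a,plan(v[:3],*v[3:],o=o))
E
python3 plan.py 0.138,-.61,.37,12 .35,-.45,.37,5 .562,-.198,.37,0
```

```text
t 0.15 pos [ 0.138  -0.609   0.2082] x [ 0.975  0.221 -0.   ] z [-0.     0.001 -1.   ] F [-0.9  0.1 -0.3] w 0.0857 q [ 1.38  0.69 -0.19  1.57  0.16  0.9  -0.22]
0.138,-.61,.37,12 [-0.0, 0.002, -0.404, -0.002, 0.0, 0.017]
.35,-.45,.37,5 [0.605, -0.271, -0.404, -0.002, 0.0, 0.173]
.562,-.198,.37,0 [1.261, -0.768, -0.403, -0.002, 0.0, 0.284]
```

>>> play_rows:
  deltas:
    - [[0,0,-0.2,0,0,0],[0,0,-0.4,0,0,0],[0.12,-0.05,-0.4,0,0,0.05],[0.26,-0.11,-0.4,0,0,0.1],[0.4,-0.17,-0.4,0,0,0.12]]

```text
clock: 0.78
eef_pos: [0.2803, -0.5065, 0.3687]
tcp_rot: [0.998, 0.064, 0.0, -0.0]
ft_force: [0.6, -0.6, 0.6]
grip_width: 0.0854
```

```bash
python3 plan.py .35,-.45,.37,5 .562,-.198,.37,0
```

```text
t 0.78 pos [ 0.2803 -0.5065  0.3687] x [0.992 0.127 0.   ] z [ 0.     0.001 -1.   ] F [ 0.6 -0.6  0.6] w 0.0854 q [ 1.11  0.48 -0.2   1.46  0.1   1.21 -0.55]
.35,-.45,.37,5 [0.191, -0.118, -0.003, -0.001, -0.0, 0.051]
.562,-.198,.37,0 [0.797, -0.676, -0.003, -0.001, -0.0, 0.162]
```

>>> play_rows:
  deltas:
    - [[0.11,-0.08,0,0,0,0.03],[0.22,-0.16,0,0,0,0.06],[0.33,-0.26,0,0,0,0.09],[0.44,-0.36,0,0,0,0.12],[0.55,-0.46,0,0,0,0.16]]

```text
clock: 1.4
eef_pos: [0.476, -0.2945, 0.3687]
tcp_rot: [1.0, 0.0, -0.0, -0.0]
ft_force: [1.3, 0.0, -0.0]
grip_width: 0.0854
```

```bash
python3 plan.py .562,-.198,.30,0
```

```text
t 1.4 pos [ 0.476  -0.2945  0.3687] x [ 1.  0. -0.] z [-0.     0.001 -1.   ] F [ 1.3  0.  -0. ] w 0.0854 q [ 0.6   0.45 -0.22  1.52  0.1   1.19 -1.2 ]
.562,-.198,.30,0 [0.215, -0.241, 0.172, -0.001, 0.0, 0.001]
```

>>> play_rows:
  deltas:
    - [[0.1,-0.12,0,0,0,0],[0.215,-0.24,0,0,0,0],[0.215,-0.24,0.15,0,0,0],[0.215,-0.24,0.3,0,0,0],[0.215,-0.24,0.4,0,0,0]]

```text
clock: 2.02
eef_pos: [0.5602, -0.1977, 0.2057]
tcp_rot: [1.0, 0.001, -0.002, -0.001]
ft_force: [0.1, -0.2, -0.7]
grip_width: 0.0856
```

```bash
cat > snap.py <<'E'
import sys,numpy as np,cv2
from cell import *
k=sys.argv[1]
for n in sys.argv[2:]:
    M=camera_info(n)["cam_to_world"]; p,d=snapshot(n); cv2.imwrite(f"pics/{n}{k}.png",p[:,:,::-1]); np.savez(f"pics/{n}{k}.npz",p=p,d=d,M=M)
E
python3 snap.py 1 wrist; python3 plan.py .562,-.198,.033,0; python3 - <<'E'
from h import *
p,d,M=load("wrist",1); W=cloud("wrist",d,M); X,Y,Z=W[...,0],W[...,1],W[...,2]
b=(Z>.05)&(Z<.064)&(abs(X-.562)<.05)&(abs(Y+.198)<.025)&(d>0); q=W[b]; print("bar",len(q),np.percentile(q,[2,50,98],axis=0).round(4).tolist())
t=b&(Z>.055);vv,uu=np.nonzero(t);print(uu.min(),uu.max(),vv.min(),vv.max(),cv2.minAreaRect((W[t][:,:2]*1000).astype(np.float32)))
E
```

```text
t 2.08 pos [ 0.5572 -0.197   0.2012] x [ 1.     0.001 -0.012] z [-0.012  0.004 -1.   ] F [-1.6  0.1 -2.9] w 0.0854 q [ 0.38  0.66 -0.21  1.67  0.17  0.85 -1.47]
.562,-.198,.033,0 [0.017, 0.004, 0.42, -0.005, 0.016, 0.002]
bar 1443 [[0.5261, -0.2034, 0.0515], [0.5669, -0.1976, 0.0558], [0.6033, -0.1918, 0.0579]]
316 329 161 258 ((563.6103515625, -197.47874450683594), (80.81000518798828, 10.131113052368164), 0.5123621821403503)
```

View pics/wrist1.png

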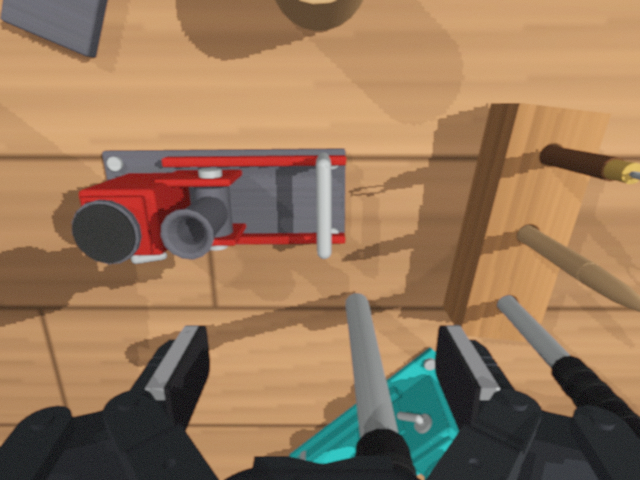

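The wrist view shows the bar at (323,207), measured at (0.5636, -0.1975). The tall look-alike stands behind the hand. I'll go down in small steps and check clearance to it.

>>> play_rows:
  deltas:
    - [[0.015,0.003,0.08,0,0.016,0],[0.015,0.003,0.16,0,0.016,0],[0.015,0.003,0.24,0,0.016,0],[0.015,0.003,0.24,0,0.016,0]]
  gripper: 60

```text
clock: 2.58
eef_pos: [0.5605, -0.1974, 0.1038]
tcp_rot: [1.0, 0.001, -0.002, -0.003]
ft_force: [-0.7, -0.3, 0.2]
grip_width: 0.0654
```

```bash
python3 snap.py 2 side scene; python3 plan.py .5635,-.1975,.033,0; python3 - <<'E'
import cv2,numpy as np
a=cv2.imread("pics/side2.png");b=cv2.imread("pics/scene2.png");cv2.imwrite("pics/both2.png",np.hstack([a[60:360,200:600],b[60:360,120:520]]))
E
```

```text
t 2.67 pos [ 0.5629 -0.198   0.1063] x [1.    0.001 0.002] z [ 0.002  0.004 -1.   ] F [0.2 0.  0.4] w 0.0654 q [ 0.37  0.79 -0.18  1.74  0.21  0.63 -1.5 ]
.5635,-.1975,.033,0 [0.001, -0.001, 0.183, -0.005, -0.002, 0.001]
```

View pics/both2.png

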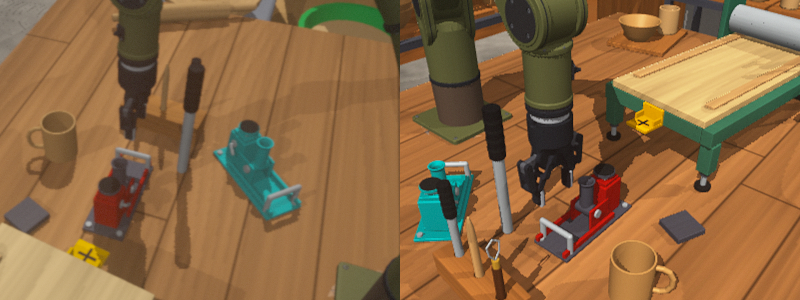

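The hand clears the tall handle in both views, so I'll descend to the bar.

>>> play_rows:
  deltas:
    - [[0,0,0.06,0,0,0],[0,0,0.12,0,0,0],[0,0,0.18,0,0,0],[0,0,0.183,0,0,0],[0,0,0.183,0,0,0]]

```text
clock: 3.3
eef_pos: [0.5643, -0.1981, 0.0348]
tcp_rot: [1.0, 0.0, 0.002, -0.001]
ft_force: [0.1, 0.1, 0.8]
grip_width: 0.0649
```

>>> play_rows:
  deltas:
    - [[0,0,0,0,0,0],[0,0,0,0,0,0],[0,0,0,0,0,0],[0,0,0,0,0,0],[0,0,0,0,0,0]]
  gripper: 255

```text
clock: 3.92
eef_pos: [0.5648, -0.1986, 0.0356]
tcp_rot: [1.0, 0.0, 0.003, -0.001]
ft_force: [-0.0, -1.0, 5.6]
grip_width: 0.0001
```

```bash
python3 plan.py .5635,-.1975,.033,0 .513,-.018,.033,-7.6
```

```text
t 3.92 pos [ 0.5648 -0.1986  0.0356] x [1.    0.001 0.005] z [ 0.005  0.002 -1.   ] F [-0.  -1.   5.6] w 0.0001 q [ 0.35  0.9  -0.15  1.77  0.24  0.48 -1.53]
.5635,-.1975,.033,0 [-0.003, -0.003, 0.007, -0.003, -0.007, 0.001]
.513,-.018,.033,-7.6 [-0.129, -0.452, 0.007, -0.003, -0.007, 0.17]
```

The fingers closed fully (0.1 mm), so the bar isn't between them. I'll look.

```bash
python3 snap.py 3 side scene wrist; python3 - <<'E'
import cv2,numpy as np
a=cv2.imread("pics/side3.png");b=cv2.imread("pics/scene3.png");a=cv2.resize(a[150:310,250:410],(400,400));b=cv2.resize(b[190:350,230:390],(400,400));cv2.imwrite("pics/both3.png",np.hstack([a,b]))
E
```

```text
(no output)
```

View pics/both3.png

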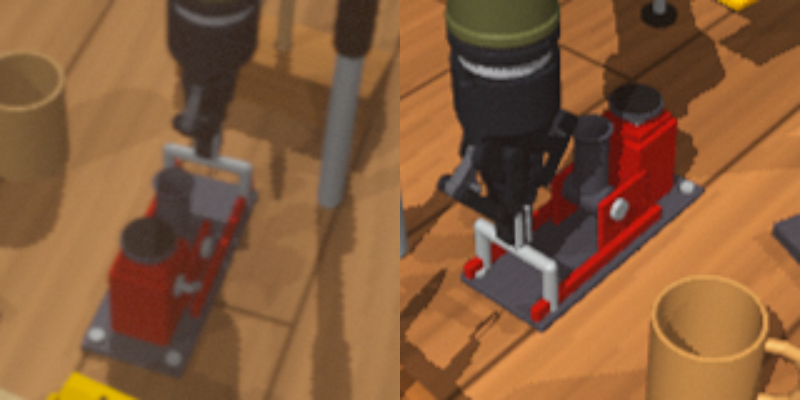

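View pics/wrist3.png

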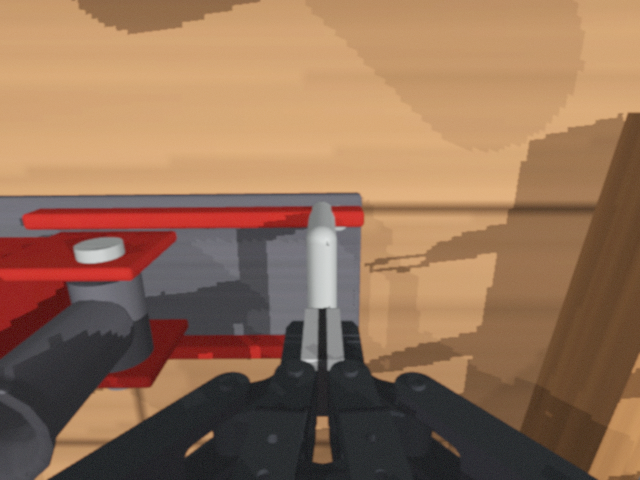

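```bash
python3 plan.py;  python3 - <<'E'
from h import *
for n in ("scene","side","wrist"):
    p,d,M=load(n,3); W=cloud(n,d,M)
    uv=proj(n,np.array([[.5648,-.1986,.0356],[.5636,-.1975,.058],[.5648,-.1986,.0546]]),M); print(n,uv.round(1).tolist())
    u,v=uv[0].astype(int)
    sl=W[v-14:v+6:2,u-8:u+9:4]; print((sl*1000).round(0).astype(int)[:,:,1:].tolist())
a=cv2.imread("pics/wrist3.png")[190:400,240:400]; cv2.imwrite("pics/c3.png",cv2.resize(a,None,fx=2.8,fy=2.8,interpolation=cv2.INTER_CUBIC))
E
```

```text
t 4.08 pos [ 0.5648 -0.1986  0.0356] x [1.    0.001 0.005] z [ 0.005  0.002 -1.   ] F [-1.5  0.1  5.4] w -0.0002 q [ 0.35  0.9  -0.15  1.77  0.24  0.48 -1.53]
scene [[275.9, 295.3], [275.4, 286.3], [275.5, 288.2]]
[[[-199, 60], [-213, 85], [-203, 79], [-197, 77], [-138, 9]], [[-201, 58], [-209, 75], [-206, 77], [-197, 72], [-142, 8]], [[-204, 57], [-210, 71], [-205, 71], [-197, 66], [-148, 10]], [[-185, 24], [-202, 55], [-202, 62], [-195, 59], [-152, 9]], [[-190, 25], [-177, 16], [-202, 56], [-200, 60], [-195, 61]], [[-191, 21], [-178, 11], [-203, 52], [-203, 58], [-200, 61]], [[-190, 14], [-181, 9], [-177, 11], [-202, 51], [-200, 56]], [[-190, 8], [-187, 11], [-180, 9], [-175, 10], [-203, 55]], [[-195, 9], [-190, 10], [-185, 10], [-179, 10], [-173, 8]], [[-199, 9], [-195, 12], [-188, 9], [-182, 8], [-179, 10]]]
side [[331.9, 217.7], [332.5, 211.3], [332.1, 211.9]]
[[[-152, 124], [-139, 141], [-147, 136], [-172, 112], [-283, 0]], [[-264, -1], [-269, -2], [-150, 127], [-172, 107], [-276, 1]], [[-257, 0], [-260, 0], [-184, 84], [-190, 81], [-269, 2]], [[-197, 57], [-203, 55], [-185, 78
[... 367 characters left out ...]
, [-216, 8], [-226, 0]]]
wrist [[323.6, 301.8], [321.0, 329.7], [323.7, 322.8]]
[[[-195, 56], [-197, 57], [-198, 57], [-200, 57], [-201, 55]], [[-195, 57], [-197, 58], [-198, 57], [-200, 57], [-201, 55]], [[-195, 57], [-197, 57], [-198, 56], [-200, 57], [-201, 56]], [[-195, 57], [-197, 56], [-198, 57], [-200, 57], [-201, 55]], [[-195, 57], [-197, 57], [-198, 58], [-200, 56], [-202, 55]], [[-195, 56], [-197, 57], [-198, 56], [-200, 56], [-202, 55]], [[-195, 57], [-197, 57], [-198, 57], [-200, 57], [-202, 55]], [[-195, 56], [-197, 57], [-198, 57], [-200, 57], [-202, 55]], [[-195, 56], [-197, 57], [-198, 57], [-200, 58], [-201, 56]], [[-195, 56], [-197, 57], [-198, 57], [-200, 57], [-202, 56]]]
```

View pics/c3.png

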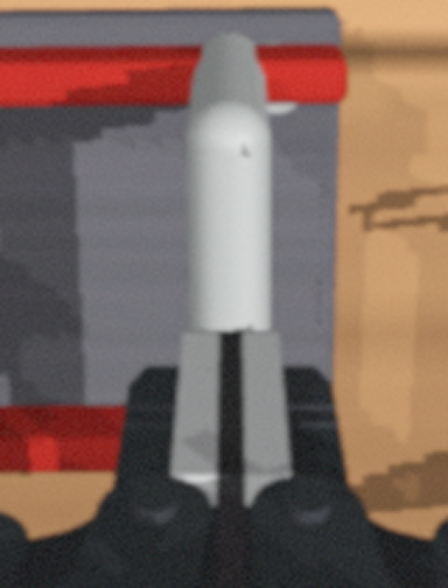

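```bash
python3 - <<'E'
from h import *
p,d,M=load("wrist",1); W=cloud("wrist",d,M)
for (u,v) in ((190,330),(200,330),(204,335),(440,330),(450,330),(458,332),(170,380),(480,380)): print(u,v,d[v,u],W[v,u].round(4))
print(M[:3,3],"tcp .5572 -.197 .2012")
p,d,M=load("wrist",3); W=cloud("wrist",d,M)
for v in range(300,380,6): print(v,[W[v,u].round(3).tolist() for u in (312,322,334)])
E
```

```text
190 330 0.1397182 [ 0.5709 -0.1508  0.2474]
200 330 0.13904792 [ 0.5712 -0.1545  0.2479]
204 335 0.14443906 [ 0.5667 -0.1543  0.2438]
440 330 0.14488609 [ 0.5682 -0.2398  0.2427]
450 330 0.13977863 [ 0.5709 -0.2418  0.2472]
458 332 0.13937627 [ 0.5704 -0.2445  0.2478]
170 380 0.11465116 [ 0.5707 -0.1534  0.274 ]
480 380 0.11487005 [ 0.5706 -0.2425  0.2737]
[ 0.64525893 -0.19714179  0.36921824] tcp .5572 -.197 .2012
300 [[0.576, -0.194, 0.056], [0.576, -0.198, 0.057], [0.575, -0.203, 0.054]]
306 [[0.648, -0.198, 0.2], [0.574, -0.198, 0.057], [0.572, -0.203, 0.054]]
312 [[0.575, -0.194, 0.065], [0.575, -0.198, 0.065], [0.575, -0.202, 0.064]]
318 [[0.575, -0.194, 0.069], [0.575, -0.198, 0.068], [0.575, -0.202, 0.069]]
324 [[0.575, -0.194, 0.073], [0.574, -0.198, 0.072], [0.575, -0.202, 0.074]]
330 [[0.575, -0.194, 0.077], [0.574, -0.198, 0.076], [0.576, -0.202, 0.079]]
336 [[0.575, -0.195, 0.081], [0.575, -0.198, 0.081], [0.575, -0.202, 0.081]]
342 [[0.575, -0.195, 0.086], [0.575, -0.198, 0.085], [0.575, -0.202, 0.085]]
348 [[0.575, -0.195, 0.089], [0.575, -0.198, 0.088], [0.574, -0.202, 0.088]]
354 [[0.575, -0.195, 0.092], [0.575, -0.198, 0.092], [0.574, -0.202, 0.091]]
360 [[0.574, -0.195, 0.094], [0.574, -0.198, 0.093], [0.575, -0.202, 0.095]]
366 [[0.576, -0.195, 0.099], [0.572, -0.198, 0.094], [0.576, -0.202, 0.099]]
372 [[0.576, -0.195, 0.102], [0.57, -0.198, 0.094], [0.575, -0.201, 0.102]]
378 [[0.576, -0.195, 0.105], [0.568, -0.198, 0.094], [0.576, -0.201, 0.105]]
```

Depth from the wrist and scene cameras agrees: the closed fingertips really end about 22 mm short of the reported TCP, and they are resting on top of the bar. I'll treat the tip as reported z + 0.022 and the grasp point as reported z + 0.041. Next I'll rise, open, and go lower.

>>> play_rows:
  deltas:
    - [[0,0,-0.08,0,0,0],[0,0,-0.08,0,0,0]]

```text
clock: 4.32
eef_pos: [0.5664, -0.1992, 0.0697]
tcp_rot: [1.0, 0.0, 0.005, -0.001]
ft_force: [-0.4, 0.4, -1.2]
grip_width: 0.0001
```

>>> play_rows:
  deltas:
    - [[0,0,0,0,0,0],[0,0,0,0,0,0],[0,0,0,0,0,0],[0,0,0,0,0,0]]
  gripper: 90

```text
clock: 4.82
eef_pos: [0.5661, -0.1991, 0.0692]
tcp_rot: [1.0, 0.0, 0.005, -0.001]
ft_force: [0.5, -0.2, -0.0]
grip_width: 0.0551
```

```bash
python3 plan.py .5635,-.1975,.009,0
```

```text
t 4.83 pos [ 0.5661 -0.1991  0.0692] x [1.    0.    0.009] z [ 0.009  0.001 -1.   ] F [ 0.5 -0.2 -0. ] w 0.0551 q [ 0.36  0.84 -0.16  1.76  0.23  0.55 -1.52]
.5635,-.1975,.009,0 [-0.008, -0.004, 0.15, -0.002, -0.011, 0.001]
```

>>> play_rows:
  deltas:
    - [[-0.008,-0.004,0.05,0,-0.011,0],[-0.008,-0.004,0.1,0,-0.011,0],[-0.008,-0.004,0.15,0,-0.011,0],[-0.008,-0.004,0.15,0,-0.011,0]]

```text
clock: 5.32
eef_pos: [0.5617, -0.1968, 0.0067]
tcp_rot: [1.0, 0.0, -0.002, -0.001]
ft_force: [-0.6, 0.2, 0.4]
grip_width: 0.0553
```

>>> play_rows:
  deltas:
    - [[0,0,0,0,0,0],[0,0,0,0,0,0],[0,0,0,0,0,0],[0,0,0,0,0,0]]
  gripper: 255

```text
clock: 5.82
eef_pos: [0.5621, -0.1975, 0.0074]
tcp_rot: [1.0, 0.0, -0.001, -0.001]
ft_force: [-0.3, -1.5, 2.9]
grip_width: 0.0103
```

```bash
python3 plan.py .513,-.018,.0105,-7.6
```

```text
t 5.83 pos [ 0.5621 -0.1975  0.0074] x [ 1.     0.001 -0.003] z [-0.003  0.001 -1.   ] F [-0.3 -1.5  2.9] w 0.0103 q [ 0.34  0.94 -0.13  1.78  0.25  0.44 -1.54]
.513,-.018,.0105,-7.6 [-0.123, -0.449, -0.007, -0.002, 0.004, 0.17]
```

Gripped: the width is 10 mm on the 12 mm bar. Now I'll slide the jack.

>>> play_rows:
  deltas:
    - [[-0.02,-0.06,0,0,0,0.03],[-0.045,-0.14,0,0,0,0.07],[-0.07,-0.22,0,0,0,0.1],[-0.095,-0.3,0,0,0,0.14],[-0.11,-0.36,0,0,0,0.17]]

```text
clock: 6.45
eef_pos: [0.5173, -0.0537, 0.0077]
tcp_rot: [0.998, -0.068, -0.002, 0.0]
ft_force: [0.1, -4.9, -2.6]
grip_width: 0.0098
```

```bash
python3 plan.py .512,-.018,.0085,-7.6
```

```text
t 6.45 pos [ 0.5173 -0.0537  0.0077] x [ 0.991 -0.135 -0.004] z [-0.004  0.    -1.   ] F [ 0.1 -4.9 -2.6] w 0.0098 q [ 0.04  0.89 -0.04  2.01  0.13  0.24 -1.82]
.512,-.018,.0085,-7.6 [-0.025, -0.087, -0.002, 0.001, 0.005, -0.003]
```

```bash
python3 snap.py 4 side scene wrist; cat > meas.py <<'E'
import sys
from h import *
k=sys.argv[1]
for n in ("scene","side","wrist"):
    try: p,d,M=load(n,k)
    except Exception: continue
    W=cloud(n,d,M); X,Y,Z=W[...,0],W[...,1],W[...,2]; h,s,v=cv2.split(cv2.cvtColor(p,cv2.COLOR_RGB2HSV))
    sd=(Z>.105)&(Z<.119)&(X>0.45)&(X<0.65)&(Y>-0.15)&(Y<0.2)&(d>0)&(v<110)&(s<160)
    kk,l,st,ce=cv2.connectedComponentsWithStats(sd.astype(np.uint8))
    for i in range(1,kk):
        if st[i,4]>40:
            Q=W[l==i]; print(n,"dark disc",st[i],Q.mean(0).round(4),((Q.min(0)+Q.max(0))/2).round(4),(Q.max(0)-Q.min(0)).round(3))
    bp=(Z>0.004)&(Z<0.013)&(X>0.42)&(X<0.62)&(Y>-0.2)&(Y<0.22)&(d>0)&(s<90)
    kk,l,st,ce=cv2.connectedComponentsWithStats(bp.astype(np.uint8))
    L=[W[l==i] for i in range(1,kk) if st[i,4]>40]
    if L:
        Q=np.concatenate(L); r=cv2.minAreaRect((Q[:,:2]*1000).astype(np.float32)); print(n,"base",r)
E
python3 meas.py 4
```

```text
scene dark disc [346 192  20  13 204] [0.541  0.096  0.1128] [0.5387 0.0984 0.111 ] [0.044 0.045 0.011]
scene dark disc [331 200  15  12 142] [0.5299 0.0429 0.113 ] [0.5295 0.0427 0.112 ] [0.036 0.035 0.014]
scene dark disc [320 211  12   8  59] [ 0.5294 -0.0034  0.1116] [ 5.268e-01 -3.000e-04  1.121e-01] [0.017 0.023 0.014]
scene dark disc [298 219  21  12  92] [ 0.5291 -0.0539  0.1122] [ 0.5256 -0.0536  0.112 ] [0.02  0.048 0.014]
scene base ((532.5795288085938, 37.759735107421875), (216.39608764648438, 87.10433197021484), 81.75273895263672)
side dark disc [300 274  18  17 181] [0.5303 0.0376 0.1128] [0.53   0.0384 0.1117] [0.033 0.037 0.013]
side dark disc [285 296  21  12 135] [0.5362 0.0847 0.1125] [0.5374 0.0842 0.1125] [0.037 0.021 0.007]
side base ((518.7367553710938, 2.8265228271484375), (148.5029754638672, 76.27413177490234), 82.87578582763672)
wrist dark disc [ 224  442  196   38 5019] [ 0.5332 -0.0513  0.109 ] [ 0.532  -0.0512  0.1098] [0.012 0.038 0.01 ]
wrist dark disc [  45  459   97   21 1419] [ 0.5351 -0.0032  0.1072] [ 0.5335 -0.0025  0.1081] [0.008 0.017 0.006]
wrist dark disc [ 506  461   94   19 1312] [ 0.5228 -0.0984  0.107 ] [ 0.5222 -0.0994  0.1075] [0.005 0.018 0.005]
wrist base ((532.8680419921875, 10.224449157714844), (161.40493774414062, 79.19975280761719), 82.27220916748047)
```

View pics/scene4.png

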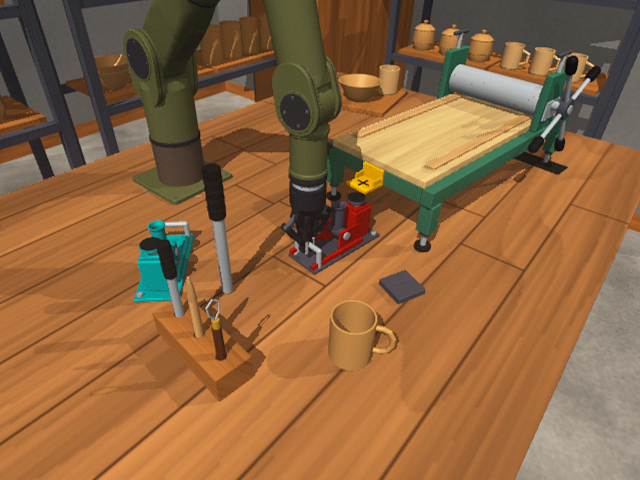

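>>> play_rows:
  deltas:
    - [[-0.008,-0.03,0,0,0,0],[-0.018,-0.06,0,0,0,0],[-0.024,-0.082,0,0,0,0],[-0.024,-0.082,0,0,0,0],[-0.024,-0.082,0,0,0,0]]

```text
clock: 7.22
eef_pos: [0.5132, -0.0159, 0.0076]
tcp_rot: [0.998, -0.064, -0.001, -0.003]
ft_force: [1.2, 1.7, -3.6]
grip_width: 0.0103
```

```bash
python3 plan.py; python3 snap.py 5 side scene; python3 meas.py 5; python3 - <<'E'
import cv2,numpy as np
a=cv2.imread("pics/side5.png");b=cv2.imread("pics/scene5.png");a=cv2.resize(a[200:360,220:380],(400,400));b=cv2.resize(b[140:300,270:430],(400,400));cv2.imwrite("pics/both5.png",np.hstack([a,b]))
E
```

```text
t 7.22 pos [ 0.5132 -0.0159  0.0076] x [ 0.992 -0.127 -0.003] z [-0.002  0.005 -1.   ] F [ 1.2  1.7 -3.6] w 0.0103 q [-0.03  0.89 -0.04  2.03  0.1   0.22 -1.86]
scene dark disc [353 189  20   9  92] [0.5403 0.1201 0.1116] [0.5367 0.1292 0.1114] [0.042 0.041 0.012]
scene dark disc [338 194  16  12 136] [0.5267 0.0757 0.113 ] [0.5263 0.0749 0.112 ] [0.034 0.036 0.014]
scene dark disc [328 204  11   9  56] [0.5263 0.029  0.1115] [0.5229 0.0308 0.112 ] [0.017 0.023 0.014]
scene dark disc [304 212  24  12  95] [ 0.5247 -0.0222  0.1124] [ 0.5178 -0.0208  0.1119] [0.03  0.045 0.014]
scene base ((530.4959106445312, 70.47767639160156), (218.51931762695312, 87.29852294921875), 80.7364273071289)
side dark disc [294 291  19  17 192] [0.5259 0.0746 0.1129] [0.5251 0.0768 0.1115] [0.032 0.034 0.013]
side base ((512.6384887695312, 21.981822967529297), (112.5925064086914, 77.4560546875), 83.2901611328125)
```

View pics/both5.png

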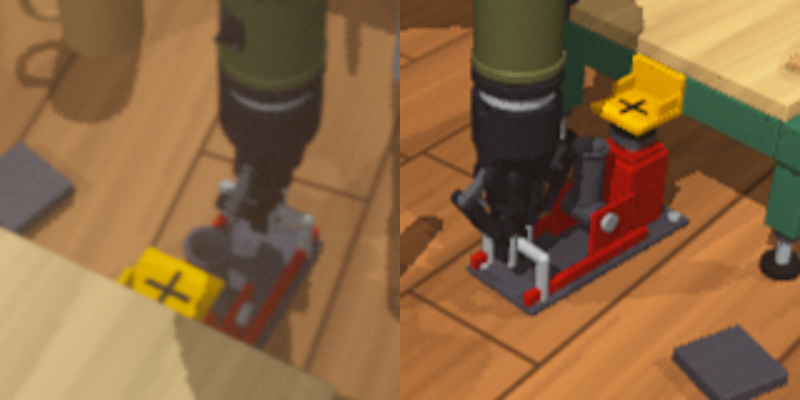

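The scene picture shows the saddle under the bracket cross. The mouth is at (0.526, 0.076), which puts the saddle at about (0.534, 0.133); the pad is at about (0.533, 0.131), so they agree within about 3 mm. I'll release and go for the handle.

>>> play_rows:
  deltas:
    - [[0,0,0,0,0,0],[0,0,0,0,0,0],[0,0,0,0,0,0],[0,0,0,0,0,0]]
  gripper: 100

```text
clock: 7.82
eef_pos: [0.5133, -0.0161, 0.0077]
tcp_rot: [0.998, -0.064, -0.001, -0.002]
ft_force: [-0.1, 0.1, 0.1]
grip_width: 0.0518
```

>>> play_rows:
  deltas:
    - [[0,0,-0.1,0,0,0],[0,0,-0.25,0,0,0],[0,0,-0.4,0,0,0],[0,0,-0.55,0,0,0],[0,0,-0.7,0,0,0]]

```text
clock: 8.45
eef_pos: [0.5133, -0.0177, 0.2899]
tcp_rot: [0.998, -0.064, -0.001, -0.002]
ft_force: [1.8, -0.1, -0.3]
grip_width: 0.0519
```

```bash
python3 plan.py .53,-.2,.32,20 .481,-.359,.32,45; python3 snap.py 6 side scene; python3 meas.py 6
```

```text
t 8.45 pos [ 0.5133 -0.0177  0.2899] x [ 0.992 -0.128 -0.003] z [-0.002  0.005 -1.   ] F [ 1.8 -0.1 -0.3] w 0.0519 q [ 0.01  0.44 -0.1   1.79  0.05  0.92 -1.8 ]
.53,-.2,.32,20 [0.099, 0.446, -0.078, -0.007, 0.002, -0.607]
.481,-.359,.32,45 [0.029, 0.856, -0.079, -0.007, 0.0, -1.163]
scene dark disc [353 189  20   9  92] [0.5403 0.1199 0.1117] [0.5364 0.1289 0.1113] [0.043 0.04  0.01 ]
scene dark disc [338 194  16  12 127] [0.5271 0.0753 0.1129] [0.5271 0.0745 0.112 ] [0.032 0.035 0.014]
scene base ((530.0802001953125, 69.73353576660156), (217.9546356201172, 86.88320922851562), 80.70626831054688)
side dark disc [294 291  19  17 188] [0.5259 0.0749 0.113 ] [0.5256 0.0767 0.1117] [0.033 0.034 0.013]
side base ((506.6236267089844, 20.109085083007812), (59.6197509765625, 132.65631103515625), 16.301118850708008)
```

>>> play_rows:
  deltas:
    - [[0.03,0.1,-0.08,0,0,-0.2],[0.06,0.22,-0.08,0,0,-0.4],[0.08,0.36,-0.08,0,0,-0.6],[0.09,0.5,-0.08,0,0,-0.8],[0.08,0.64,-0.08,0,0,-1]]

```text
clock: 9.18
eef_pos: [0.516, -0.2773, 0.3235]
tcp_rot: [0.946, 0.325, 0.006, -0.001]
ft_force: [0.3, -0.6, 0.2]
grip_width: 0.0519
```

```bash
python3 plan.py  .481,-.359,.32,45
```

```text
t 9.18 pos [ 0.516  -0.2773  0.3235] x [0.788 0.615 0.012] z [ 0.011  0.006 -1.   ] F [ 0.3 -0.6  0.2] w 0.0519 q [ 0.58  0.52 -0.28  1.53  0.14  1.1  -0.63]
.481,-.359,.32,45 [-0.195, 0.107, 0.007, 0.003, -0.015, -0.157]
```

>>> play_rows:
  deltas:
    - [[-0.1,0.05,0,0,-0.015,-0.08],[-0.195,0.107,0,0,-0.015,-0.157],[-0.195,0.107,0,0,-0.015,-0.157]]

```text
clock: 9.55
eef_pos: [0.4772, -0.3638, 0.3211]
tcp_rot: [0.925, 0.379, -0.001, 0.001]
ft_force: [0.2, 0.5, 0.3]
grip_width: 0.0517
```

```bash
python3 snap.py 7 wrist side; python3 plan.py  .481,-.359,.148,45; python3 - <<'E'
from h import *
for n in ("wrist","side","scene"):
    p,d,M=load(n,7 if n!="scene" else 6); W=cloud(n,d,M); X,Y,Z=W[...,0],W[...,1],W[...,2]
    t=(np.hypot(X-.481,Y+.36)<.03)&(d>0)
    for lo,hi in ((.06,.08),(.08,.1),(.1,.13),(.15,.18),(.18,.2),(.205,.225)):
        q=W[t&(Z>lo)&(Z<hi)]
        if len(q)>5: print(n,lo,len(q),q.mean(0).round(4),np.percentile(q,1,axis=0).round(4),np.percentile(q,99,axis=0).round(4))
E
```

```text
t 9.65 pos [ 0.4803 -0.3587  0.3218] x [0.708 0.707 0.001] z [ 0.001 -0.    -1.   ] F [ 0.5  1.3 -0.5] w 0.052 q [ 0.74  0.55 -0.3   1.48  0.17  1.13 -0.38]
.481,-.359,.148,45 [0.0, 0.002, 0.434, 0.001, -0.001, -0.001]
wrist 0.06 49 [ 0.4834 -0.3558  0.0701] [ 0.4758 -0.3636  0.0606] [ 0.4866 -0.352   0.0796]
wrist 0.08 55 [ 0.4834 -0.3557  0.09  ] [ 0.4762 -0.3639  0.0801] [ 0.4868 -0.3521  0.0996]
wrist 0.1 96 [ 0.4834 -0.3556  0.1147] [ 0.4766 -0.3641  0.1002] [ 0.4867 -0.3521  0.1294]
wrist 0.15 200 [ 0.4851 -0.3538  0.1669] [ 0.4732 -0.3659  0.1509] [ 0.4902 -0.3487  0.179 ]
wrist 0.18 170 [ 0.4849 -0.3542  0.1914] [ 0.4712 -0.3664  0.1833] [ 0.4903 -0.3487  0.2   ]
wrist 0.205 750 [ 0.4798 -0.3591  0.2133] [ 0.4692 -0.3696  0.206 ] [ 0.4894 -0.3494  0.2154]
side 0.205 53 [ 0.4781 -0.3585  0.2143] [ 0.4675 -0.3701  0.2082] [ 0.4875 -0.3472  0.2169]
scene 0.06 75 [ 0.4834 -0.3622  0.0699] [ 0.4764 -0.3679  0.0603] [ 0.4869 -0.3535  0.0798]
scene 0.08 80 [ 0.4835 -0.3621  0.0901] [ 0.4759 -0.3675  0.0804] [ 0.4873 -0.3532  0.0998]
scene 0.1 124 [ 0.4833 -0.3623  0.1154] [ 0.4747 -0.3675  0.1012] [ 0.4871 -0.3532  0.1296]
scene 0.15 203 [ 0.4858 -0.3633  0.1651] [ 0.4744 -0.3709  0.1502] [ 0.4902 -0.3505  0.1796]
scene 0.18 138 [ 0.4857 -0.3637  0.1898] [ 0.4758 -0.3708  0.1804] [ 0.4908 -0.3509  0.2   ]
scene 0.205 166 [ 0.4822 -0.3615  0.2135] [ 0.4694 -0.3704  0.2053] [ 0.4897 -0.3503  0.2179]
```

View pics/wrist7.png

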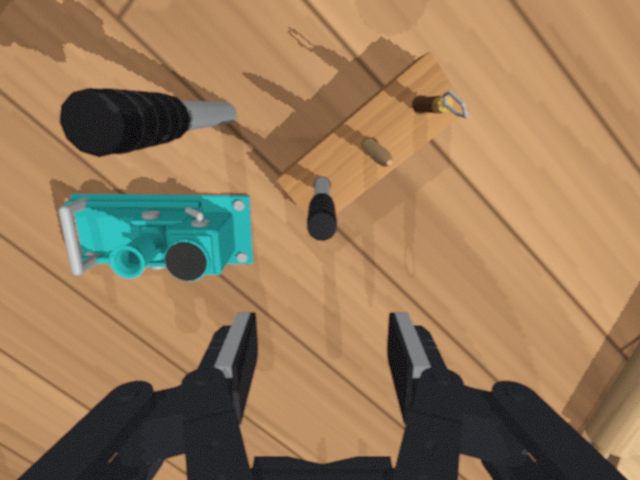

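The wrist view shows the short handle's top at (321,218), centred between the fingers at (0.480, -0.359). Descending now.

>>> play_rows:
  deltas:
    - [[0,0,0.12,0,0,0],[0,0,0.24,0,0,0],[0,0,0.34,0,0,0],[0,0,0.434,0,0,0],[0,0,0.434,0,0,0]]

```text
clock: 10.28
eef_pos: [0.4793, -0.3554, 0.1456]
tcp_rot: [0.923, 0.384, -0.001, -0.003]
ft_force: [0.8, 0.7, -0.9]
grip_width: 0.0519
```

>>> play_rows:
  deltas:
    - [[0,0,0,0,0,0],[0,0,0,0,0,0],[0,0,0,0,0,0],[0,0,0,0,0,0]]
  gripper: 255

```text
clock: 10.78
eef_pos: [0.481, -0.3562, 0.1473]
tcp_rot: [0.923, 0.384, 0.0, -0.001]
ft_force: [1.7, -0.7, 6.6]
grip_width: 0.0208
```

```bash
python3 plan.py
```

```text
t 10.78 pos [ 0.481  -0.3562  0.1473] x [0.706 0.709 0.002] z [-0.     0.003 -1.   ] F [ 1.7 -0.7  6.6] w 0.0208 q [ 0.71  0.74 -0.25  1.7   0.25  0.73 -0.46]
```

Gripped at 20.8 mm. Lifting straight out.

>>> play_rows:
  deltas:
    - [[0,0,-0.06,0,0,0],[0,0,-0.16,0,0,0],[0,0,-0.28,0,0,0],[0,0,-0.4,0,0,0],[0,0,-0.52,0,0,0]]

```text
clock: 11.4
eef_pos: [0.4797, -0.3562, 0.3563]
tcp_rot: [0.924, 0.384, -0.001, -0.002]
ft_force: [1.2, -0.9, -1.9]
grip_width: 0.0205
```

```bash
python3 snap.py 8 scene side; python3 plan.py .56,-.33,.355,45 .57,-.2,.35,65 .56,-.1,.35,75 .526,.076,.30,82.4; python3 - <<'E'
import cv2,numpy as np
a=cv2.imread("pics/side8.png");b=cv2.imread("pics/scene8.png");cv2.imwrite("pics/both8.png",np.hstack([a[40:440,200:600],b[40:440,60:460]]))
E
```

```text
t 11.5 pos [ 0.4831 -0.3578  0.3608] x [0.706 0.708 0.004] z [ 0.008 -0.003 -1.   ] F [ 0.9 -0.1 -0.5] w 0.0206 q [ 0.74  0.52 -0.3   1.42  0.16  1.22 -0.37]
.56,-.33,.355,45 [0.185, 0.087, 0.016, 0.009, -0.005, 0.002]
.57,-.2,.35,65 [0.433, -0.125, 0.028, 0.01, -0.003, -0.443]
.56,-.1,.35,75 [0.592, -0.319, 0.027, 0.01, -0.002, -0.665]
.526,.076,.30,82.4 [0.843, -0.691, 0.15, 0.01, -0.001, -0.829]
```

View pics/both8.png

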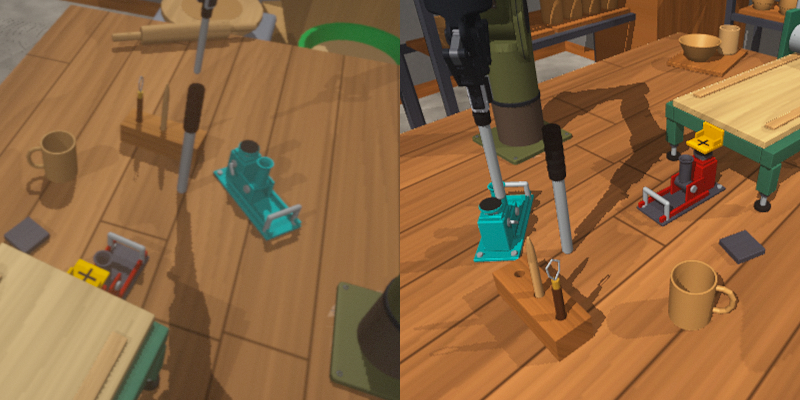

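The handle hangs upright in the hand with its foot clear. The stand's left hole is empty and the two wooden tools haven't moved. I'll carry it round the tall handle.

>>> play_rows:
  deltas:
    - [[0.09,0.045,0.01,0,0,0],[0.19,0.08,0.01,0,0,-0.1],[0.3,-0.01,0.02,0,0,-0.25],[0.4,-0.1,0.02,0,0,-0.4],[0.49,-0.2,0.02,0,0,-0.55]]

```text
clock: 12.12
eef_pos: [0.5636, -0.1606, 0.3512]
tcp_rot: [0.819, 0.574, 0.001, 0.002]
ft_force: [0.5, 1.4, -1.3]
grip_width: 0.0203
```

```bash
python3 plan.py .56,-.1,.35,75 .526,.0755,.33,82.4
```

```text
t 12.12 pos [ 0.5636 -0.1606  0.3512] x [ 0.341  0.94  -0.   ] z [ 0.004 -0.002 -1.   ] F [ 0.5  1.4 -1.3] w 0.0203 q [ 0.45  0.52 -0.43  1.47  0.22  1.2  -0.36]
.56,-.1,.35,75 [0.139, -0.06, 0.003, 0.006, 0.001, -0.109]
.526,.0755,.33,82.4 [0.523, -0.29, 0.052, 0.005, 0.001, -0.274]
```

>>> play_rows:
  deltas:
    - [[0.1,-0.05,0,0,0,-0.06],[0.22,-0.12,0,0,0,-0.12],[0.34,-0.19,0,0,0,-0.18],[0.44,-0.245,0.02,0,0,-0.24],[0.523,-0.29,0.04,0,0,-0.274]]

```text
clock: 12.75
eef_pos: [0.524, 0.077, 0.3334]
tcp_rot: [0.752, 0.66, -0.0, 0.001]
ft_force: [0.7, -0.7, -1.1]
grip_width: 0.0207
```

>>> play_rows:
  deltas:
    - [[0,0,0.02,0,0,0],[0,0,0.02,0,0,0]]

```text
clock: 13.0
eef_pos: [0.5227, 0.0756, 0.3239]
tcp_rot: [0.752, 0.659, -0.003, 0.001]
ft_force: [0.8, -0.6, -2.1]
grip_width: 0.0205
```

```bash
python3 snap.py 9 scene side; python3 plan.py .526,.0755,.28,82.4; python3 meas.py 9;python3 - <<'E'
from h import *
for n in ("side","scene"):
    p,d,M=load(n,9); W=cloud(n,d,M); X,Y,Z=W[...,0],W[...,1],W[...,2]
    t=(np.hypot(X-.526,Y-.076)<.035)&(d>0)
    for lo,hi in ((.13,.17),(.17,.2),(.2,.24),(.24,.28),(.28,.32)):
        m=t&(Z>lo)&(Z<hi); q=W[m]
        if len(q)>5: vv,uu=np.nonzero(m); print(n,lo,len(q),q.mean(0).round(4),q.min(0).round(4),q.max(0).round(4),uu.mean().round(1),vv.mean().round(1))
a=cv2.imread("pics/side9.png");b=cv2.imread("pics/scene9.png");cv2.imwrite("pics/both9.png",np.hstack([cv2.resize(a[150:350,200:400],(400,400)),cv2.resize(b[60:260,240:440],(400,400))]))
E
```

```text
t 13.1 pos [0.524  0.0751 0.325 ] x [ 0.132  0.991 -0.004] z [-0.    -0.004 -1.   ] F [ 0.7 -0.3 -2.6] w 0.0204 q [ 0.1   0.46 -0.52  1.67  0.26  1.08 -0.63]
.526,.0755,.28,82.4 [0.002, 0.005, 0.112, 0.001, 0.005, -0.0]
scene dark disc [353 189  20   9  91] [0.5404 0.1201 0.1115] [0.5366 0.1282 0.1109] [0.042 0.04  0.01 ]
scene dark disc [338 195  16  11 127] [0.5268 0.0746 0.1124] [0.5268 0.0746 0.1116] [0.033 0.033 0.013]
scene base ((528.53857421875, 71.45559692382812), (218.2515411376953, 87.63172149658203), 81.97626495361328)
side dark disc [294 291  19  17 187] [0.5259 0.0748 0.1131] [0.5252 0.0768 0.1113] [0.033 0.034 0.012]
side base ((512.7962036132812, 21.42142105102539), (112.22529602050781, 77.00630950927734), 82.38894653320312)
side 0.13 23 [0.5306 0.108  0.1339] [0.5181 0.1057 0.1304] [0.5437 0.1101 0.1355] 293.6 305.7
side 0.17 6 [0.5193 0.0753 0.1991] [0.5154 0.0717 0.1978] [0.5254 0.0778 0.1999] 306.0 270.2
side 0.2 149 [0.521 0.076 0.22 ] [0.5145 0.0701 0.2001] [0.5303 0.0795 0.2396] 304.6 262.3
side 0.24 162 [0.5203 0.0763 0.2603] [0.5144 0.0695 0.2404] [0.5284 0.0808 0.2798] 304.5 246.6
side 0.28 190 [0.5204 0.0762 0.2998] [0.5144 0.0693 0.28  ] [0.5296 0.0806 0.3199] 304.0 229.5
scene 0.13 31 [0.5278 0.1072 0.1341] [0.5138 0.1035 0.1301] [0.5452 0.1103 0.1373] 354.6 185.9
scene 0.17 12 [0.5248 0.0665 0.1974] [0.5192 0.0627 0.1938] [0.5292 0.0735 0.1995] 344.7 167.1
scene 0.2 125 [0.525  0.0665 0.22  ] [0.5136 0.0602 0.2004] [0.5305 0.0759 0.2395] 345.4 157.6
scene 0.24 140 [0.5249 0.0667 0.2598] [0.5141 0.0611 0.24  ] [0.5315 0.0773 0.2799] 346.6 140.1
scene 0.28 149 [0.5246 0.067  0.2998] [0.5147 0.0617 0.2804] [0.5304 0.0769 0.3198] 347.8 121.5
```

View pics/both9.png

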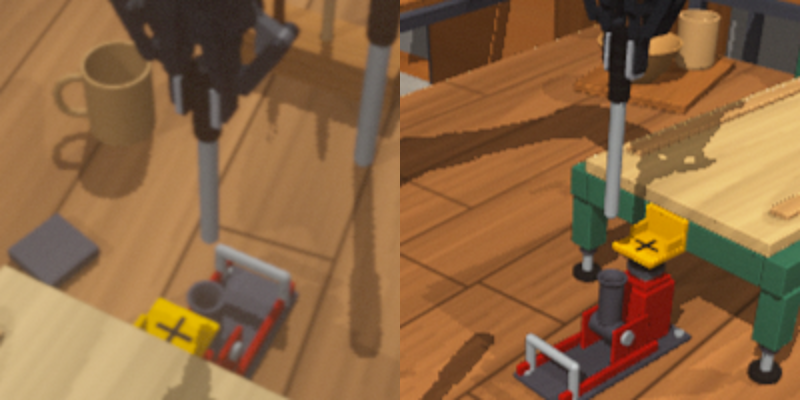

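Both views put the handle axis at about (0.5235, 0.0715) and the mouth at (0.526, 0.0757). I'll shift by (+2.5, +4) mm and lower to just above the mouth.

```bash
python3 plan.py .5265,.079,.257,82.4
```

```text
t 13.1 pos [0.524  0.0751 0.325 ] x [ 0.132  0.991 -0.004] z [-0.    -0.004 -1.   ] F [ 0.7 -0.3 -2.6] w 0.0204 q [ 0.1   0.46 -0.52  1.67  0.26  1.08 -0.63]
.5265,.079,.257,82.4 [0.011, 0.005, 0.17, 0.001, 0.005, -0.0]
```

>>> play_rows:
  deltas:
    - [[0.011,0.005,0.06,0,0.005,0],[0.011,0.005,0.12,0,0.005,0],[0.011,0.005,0.17,0,0.005,0],[0.011,0.005,0.17,0,0.005,0]]

```text
clock: 13.6
eef_pos: [0.5259, 0.0771, 0.2559]
tcp_rot: [0.753, 0.658, -0.001, -0.0]
ft_force: [-0.1, 0.1, -1.8]
grip_width: 0.0206
```

```bash
python3 snap.py 10 scene side; python3 plan.py .5265,.079,.193,82.4; python3 - <<'E'
from h import *
for n in ("side","scene"):
    p,d,M=load(n,10); W=cloud(n,d,M); X,Y,Z=W[...,0],W[...,1],W[...,2]
    t=(np.hypot(X-.526,Y-.076)<.035)&(d>0)
    for lo,hi in ((.10,.119),(.124,.14),(.15,.2),(.2,.24)):
        m=t&(Z>lo)&(Z<hi)&(Y<.1); q=W[m]
        if len(q)>5: vv,uu=np.nonzero(m); print(n,lo,len(q),q.mean(0).round(4),((q.min(0)+q.max(0))/2).round(4),uu.mean().round(1),vv.mean().round(1))
a=cv2.imread("pics/side10.png");b=cv2.imread("pics/scene10.png");cv2.imwrite("pics/both10.png",np.hstack([cv2.resize(a[220:320,250:350],(400,400),interpolation=2),cv2.resize(b[140:240,290:390],(400,400),interpolation=2)]))
E
```

```text
t 13.7 pos [0.5272 0.0783 0.2576] x [0.134 0.991 0.   ] z [ 0.001 -0.    -1.   ] F [ 0.6 -0.1 -1.4] w 0.0208 q [ 0.07  0.54 -0.49  1.77  0.31  0.91 -0.69]
.5265,.079,.193,82.4 [0.002, -0.002, 0.162, 0.002, -0.0, -0.002]
side 0.1 207 [0.5259 0.0774 0.1109] [0.5264 0.0764 0.1091] 302.9 299.9
side 0.124 32 [0.5251 0.0791 0.1352] [0.5258 0.078  0.1353] 302.7 293.0
side 0.15 164 [0.5237 0.0791 0.1758] [0.5256 0.078  0.1751] 302.9 279.5
side 0.2 151 [0.5235 0.0792 0.2205] [0.5248 0.0774 0.2199] 302.5 263.2
scene 0.1 151 [0.5276 0.0738 0.1112] [0.5271 0.0754 0.1093] 345.3 200.2
scene 0.124 32 [0.5284 0.0685 0.1338] [0.528  0.0702 0.1323] 344.8 192.7
scene 0.15 147 [0.5278 0.0682 0.1753] [0.5259 0.07   0.1749] 345.7 176.3
scene 0.2 129 [0.5275 0.0687 0.2203] [0.5255 0.0708 0.2199] 347.0 157.4
```

View pics/both10.png

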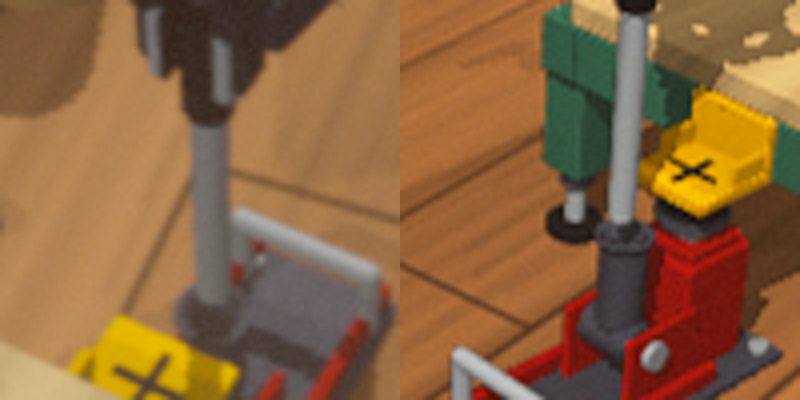

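Both views show the foot directly over the socket mouth, within about 2 mm. Inserting now.

>>> play_rows:
  deltas:
    - [[0.005,0.001,0.03,0,0,0],[0.005,0.001,0.06,0,0,0],[0.005,0.001,0.09,0,0,0],[0.005,0.001,0.12,0,0,0],[0.005,0.001,0.14,0,0,0]]

```text
clock: 14.32
eef_pos: [0.5276, 0.0801, 0.2006]
tcp_rot: [0.753, 0.658, 0.0, 0.0]
ft_force: [-0.5, -0.7, -2.3]
grip_width: 0.0204
```

```bash
python3 plan.py .528,.080,.193,82.4
```

```text
t 14.32 pos [0.5276 0.0801 0.2006] x [ 0.134  0.991 -0.   ] z [ 0. -0. -1.] F [-0.5 -0.7 -2.3] w 0.0204 q [ 0.04  0.61 -0.46  1.84  0.37  0.78 -0.74]
.528,.080,.193,82.4 [-0.0, 0.001, 0.019, 0.001, 0.0, -0.002]
```

>>> play_rows:
  deltas:
    - [[0,0,0.012,0,0,0],[0,0,0.02,0,0,0],[0,0,0.026,0,0,0]]

```text
clock: 14.7
eef_pos: [0.5286, 0.081, 0.1928]
tcp_rot: [0.753, 0.658, 0.001, 0.001]
ft_force: [-5.3, -0.7, 29.9]
grip_width: 0.021
```

```bash
python3 snap.py 11 scene side; python3 plan.py; python3 meas.py 11; python3 - <<'E'
from h import *
for n in ("side","scene"):
    p,d,M=load(n,11); W=cloud(n,d,M); X,Y,Z=W[...,0],W[...,1],W[...,2]
    v=p.max(2); t=(np.hypot(X-.526,Y-.076)<.03)&(d>0)&(Y<.1)&(Z>.12)&(Z<.21)
    for z in np.arange(.12,.21,.01):
        m=t&(Z>=z)&(Z<z+.01)
        if m.sum()>3: print(n,z.round(2),m.sum(),np.median(v[m]),W[m].mean(0).round(4))
a=cv2.imread("pics/side11.png");b=cv2.imread("pics/scene11.png");cv2.imwrite("pics/both11.png",np.hstack([cv2.resize(a[200:320,240:360],(400,400),interpolation=2),cv2.resize(b[120:240,280:400],(400,400),interpolation=2)]))
E
```

```text
t 14.8 pos [0.5285 0.0809 0.193 ] x [0.134 0.991 0.   ] z [ 0.004 -0.    -1.   ] F [-3.6 -1.7 18. ] w 0.0202 q [ 0.04  0.62 -0.45  1.85  0.38  0.75 -0.75]
scene dark disc [353 189  20   9  92] [0.5405 0.1203 0.1115] [0.5364 0.1281 0.1107] [0.04  0.038 0.01 ]
scene dark disc [338 195  16  11  89] [0.5289 0.0711 0.113 ] [0.5276 0.0754 0.112 ] [0.035 0.033 0.013]
scene base ((527.5388793945312, 69.87781524658203), (217.2430877685547, 88.7763900756836), 82.03803253173828)
side dark disc [294 291  19  17 156] [0.5236 0.0789 0.113 ] [0.5254 0.0764 0.1121] [0.034 0.035 0.013]
side base ((512.3411865234375, 21.226970672607422), (113.2442626953125, 76.91868591308594), 83.33641815185547)
side 0.12 25 113.0 [0.5255 0.0821 0.1243]
side 0.13 33 111.0 [0.5249 0.082  0.1347]
side 0.14 28 114.0 [0.5246 0.0821 0.145 ]
side 0.15 31 114.0 [0.5245 0.0821 0.1549]
side 0.16 30 115.5 [0.5242 0.0823 0.1655]
side 0.17 33 116.0 [0.5245 0.0824 0.1753]
side 0.18 24 110.0 [0.525  0.0821 0.1835]
side 0.19 32 75.5 [0.5241 0.0846 0.1956]
side 0.2 34 62.0 [0.5269 0.0869 0.2053]
scene 0.12 28 146.0 [0.5298 0.0714 0.1256]
scene 0.13 28 138.5 [0.5288 0.0721 0.1357]
scene 0.14 26 145.5 [0.5304 0.0723 0.1451]
scene 0.15 27 143.0 [0.5301 0.0721 0.1549]
scene 0.16 29 141.0 [0.5297 0.0714 0.165 ]
scene 0.17 32 134.5 [0.5298 0.0727 0.1753]
scene 0.18 26 141.5 [0.5304 0.0716 0.1851]
scene 0.19 33 34.0 [0.5313 0.0707 0.1958]
scene 0.2 41 35.0 [0.5317 0.0704 0.205 ]
```

View pics/both11.png

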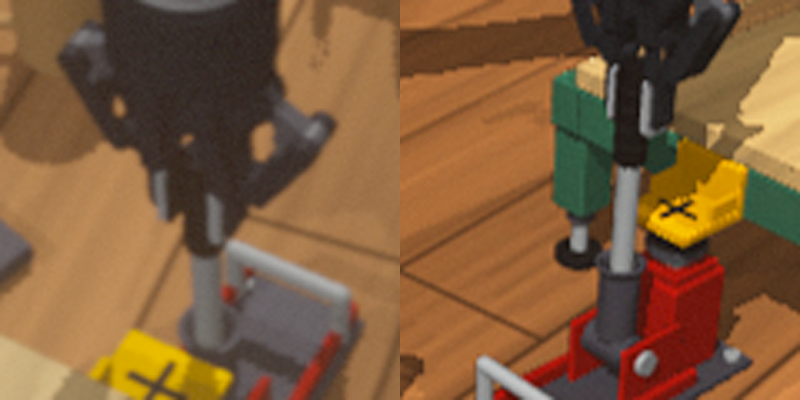

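The scene picture shows the grip's lower edge at z ≈ 0.19, so the foot is at about 0.06: seated, with 18 to 30 N of contact at the bottom. The saddle hasn't moved. Next I'll work out the stroke arc.

```bash
cat > arc.py <<'E'
import numpy as np,sys
def D(th,phi,gx=-.0035,gz=-.042,r=.19):
    p=np.radians(phi); G=np.array([-r*np.sin(th),r*(1-np.cos(th))])
    Rg=np.array([gx*np.cos(p)+gz*np.sin(p),-gx*np.sin(p)+gz*np.cos(p)])
    return G-Rg+np.array([gx,gz])
def row(th,phi,th0=0,phi0=0):
    d=D(th,phi)-D(th0,phi0); p=np.radians(phi0)
    # into tool frame at phi0 : x=(cos,-sin), z=(sin,cos)
    return [round((d[0]*np.cos(p)-d[1]*np.sin(p))/.4,3),0,round((d[0]*np.sin(p)+d[1]*np.cos(p))/.4,3),0,round((phi-phi0)/45,3),0]
if __name__=="__main__":
    a=[tuple(float(t) for t in s.split(",")) for s in sys.argv[1:]]
    for th,phi in a[1:]: print(th,phi,row(th,phi,*a[0]))
E
python3 arc.py 0,0 .1,5 .2,10 .3,15 .4,20 .5,20
```

```text
0.1 5.0 [np.float64(-0.038), 0, np.float64(0.001), 0, 0.111, 0]
0.2 10.0 [np.float64(-0.076), 0, np.float64(0.006), 0, 0.222, 0]
0.3 15.0 [np.float64(-0.113), 0, np.float64(0.015), 0, 0.333, 0]
0.4 20.0 [np.float64(-0.15), 0, np.float64(0.028), 0, 0.444, 0]
0.5 20.0 [np.float64(-0.192), 0, np.float64(0.049), 0, 0.444, 0]
```

>>> play_rows:
  deltas:
    - [[0,0,-0.003,0,0,0],[0,0,-0.003,0,0,0],[-0.02,0,-0.002,0,0.055,0],[-0.038,0,-0.002,0,0.11,0],[-0.057,0,0,0,0.166,0]]

```text
clock: 15.42
eef_pos: [0.5252, 0.0604, 0.193]
tcp_rot: [0.751, 0.657, 0.052, -0.043]
ft_force: [-1.0, 4.0, -1.5]
grip_width: 0.021
```

```bash
python3 plan.py; python3 arc.py .15,7.5 .25,12.5 .35,17 .45,20 .55,20 .65,20
```

```text
t 15.43 pos [0.5252 0.0604 0.193 ] x [0.131 0.982 0.135] z [ 0.021  0.133 -0.991] F [-1.   4.  -1.5] w 0.021 q [ 0.23  0.62 -0.55  1.9   0.3   0.67 -0.6 ]
0.25 12.5 [np.float64(-0.038), 0, np.float64(0.002), 0, 0.111, 0]
0.35 17.0 [np.float64(-0.077), 0, np.float64(0.008), 0, 0.211, 0]
0.45 20.0 [np.float64(-0.117), 0, np.float64(0.02), 0, 0.278, 0]
0.55 20.0 [np.float64(-0.162), 0, np.float64(0.037), 0, 0.278, 0]
0.65 20.0 [np.float64(-0.204), 0, np.float64(0.058), 0, 0.278, 0]
```

>>> play_rows:
  deltas:
    - [[-0.02,0,0,0,0.055,0],[-0.038,0,0.001,0,0.11,0],[-0.057,0,0.004,0,0.16,0],[-0.077,0,0.008,0,0.21,0]]

```text
clock: 15.92
eef_pos: [0.5221, 0.0335, 0.1872]
tcp_rot: [0.743, 0.652, 0.116, -0.098]
ft_force: [-1.4, 4.8, 4.9]
grip_width: 0.021
```

```bash
python3 plan.py;python3 snap.py 12 scene side;python3 meas.py 12; python3 - <<'E'
from h import *
a=cv2.imread("pics/side12.png");b=cv2.imread("pics/scene12.png");cv2.imwrite("pics/both12.png",np.hstack([cv2.resize(a[170:330,220:380],(400,400),interpolation=2),cv2.resize(b[100:260,250:410],(400,400),interpolation=2)]))
E
```

```text
t 15.93 pos [0.5221 0.0335 0.1872] x [0.123 0.946 0.301] z [ 0.044  0.298 -0.954] F [-1.4  4.8  4.9] w 0.021 q [ 0.48  0.68 -0.7   1.93  0.22  0.6  -0.39]
scene dark disc [353 189  20   9  85] [0.54   0.1192 0.1125] [0.5352 0.126  0.1121] [0.044 0.036 0.01 ]
scene dark disc [333 196  15  13  89] [0.5266 0.0561 0.1123] [0.5248 0.0578 0.112 ] [0.034 0.034 0.013]
scene base ((535.8270263671875, 68.90461730957031), (220.87257385253906, 84.3821029663086), 77.58746337890625)
side dark disc [300 286  18  16 155] [0.5218 0.0623 0.1112] [0.5231 0.0584 0.112 ] [0.034 0.032 0.014]
side base ((512.7542114257812, 21.78512954711914), (112.47489929199219, 77.10823822021484), 82.089599609375)
```

View pics/both12.png

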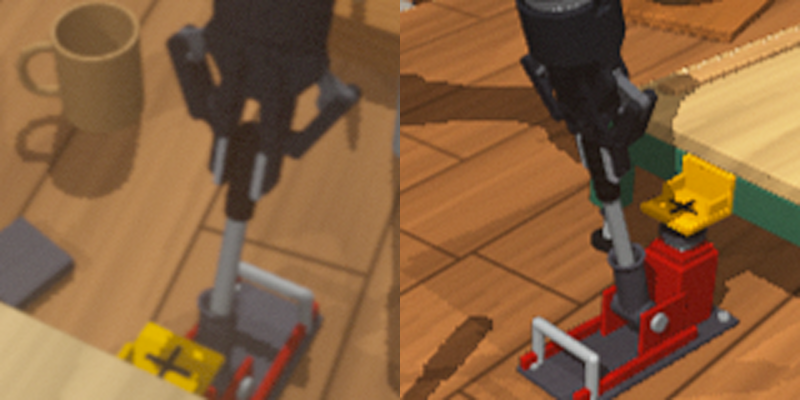

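The pictures show the socket tilting with the handle and the jack staying put. I'll carry on down.

```bash
python3 arc.py .35,17.5 .45,20 .55,20 .65,20 .75,20 .85,20
```

```text
0.45 20.0 [np.float64(-0.043), 0, np.float64(0.004), 0, 0.056, 0]
0.55 20.0 [np.float64(-0.089), 0, np.float64(0.013), 0, 0.056, 0]
0.65 20.0 [np.float64(-0.135), 0, np.float64(0.027), 0, 0.056, 0]
0.75 20.0 [np.float64(-0.179), 0, np.float64(0.045), 0, 0.056, 0]
0.85 20.0 [np.float64(-0.22), 0, np.float64(0.068), 0, 0.056, 0]
```

>>> play_rows:
  deltas:
    - [[-0.02,0,0.004,0,0.03,0],[-0.04,0,0.01,0,0.055,0],[-0.062,0,0.018,0,0.055,0],[-0.084,0,0.027,0,0.055,0],[-0.105,0,0.037,0,0.055,0]]

```text
clock: 16.65
eef_pos: [0.5191, -0.0084, 0.1624]
tcp_rot: [0.743, 0.647, 0.131, -0.109]
ft_force: [-9.5, -16.2, 35.2]
grip_width: 0.0205
```

```bash
python3 plan.py; python3 arc.py .6,20 .7,20 .8,20 .9,18 1,16 1.1,15 1.2,15
```

```text
t 16.65 pos [ 0.5191 -0.0084  0.1624] x [0.127 0.933 0.336] z [ 0.054  0.331 -0.942] F [ -9.5 -16.2  35.2] w 0.0205 q [ 0.59  0.74 -0.72  1.94  0.23  0.56 -0.31]
0.7 20.0 [np.float64(-0.045), 0, np.float64(0.014), 0, 0.0, 0]
0.8 20.0 [np.float64(-0.089), 0, np.float64(0.033), 0, 0.0, 0]
0.9 18.0 [np.float64(-0.134), 0, np.float64(0.056), 0, -0.044, 0]
1.0 16.0 [np.float64(-0.177), 0, np.float64(0.083), 0, -0.089, 0]
1.1 15.0 [np.float64(-0.215), 0, np.float64(0.113), 0, -0.111, 0]
1.2 15.0 [np.float64(-0.248), 0, np.float64(0.147), 0, -0.111, 0]
```

I used a z that was too deep there, which is where the 35 N along the handle came from. From here I'll compute absolute arc targets from the measured pose.

```bash
cat > arcabs.py <<'E'
import sys,numpy as np
from arc import D
from plan import plan,Rt
from cell import monitor
from scipy.spatial.transform import Rotation as R
E0=np.array([.5283,.0805,.1935]); YAW=82.4
e=np.array([np.cos(np.radians(YAW)),np.sin(np.radians(YAW)),0])
def tgt(th,phi):
    d=D(th,phi); return E0+d[0]*e-np.array([0,0,d[1]])
o=monitor.get_obs()
m=R.from_quat(o["tcp_rot"]).as_matrix(); phi=np.degrees(np.arcsin(m[:,2]@e))
# current theta: grasp point
G0=E0+(-.0035)*e+np.array([0,0,.042]); piv=G0-np.array([0,0,.19])
G=o["eef_pos"]+m@np.array([-.0035,0,-.042]); v=G-piv
print("t",round(o["clock"],2),"eef",o["eef_pos"].round(4),"phi",phi.round(1),"theta",np.arctan2(-v@e,v[2]).round(3),"r",np.hypot(v@e,v[2]).round(4),"lat",(v@np.cross([0,0,1],e)).round(4),"F",o["ft_force"].round(1),"w",o["grip_width"].round(4),"q",o["joints"].round(2))
for a in sys.argv[1:]:
    th,ph=map(float,a.split(",")); print(a,plan(tgt(th,ph),YAW,ph,o=o))
E
python3 arcabs.py .65,20 .7,20 .75,20 .8,20 .9,19 1,18
```

```text
Traceback (most recent call last):
  File "arcabs.py", line 15, in <module>
    print("t",round(o["clock"],2),"eef",o["eef_pos"].round(4),"phi",phi.round(1),"theta",np.arctan2(-v@e,v[2]).round(3),"r",np.hypot(v@e,v[2]).round(4),"lat",(v@np.cross([0,0,1],e)).round(4),"F",o["ft_force"].round(1),"w",o["grip_width"].round(4),"q",o["joints"].round(2))
                                                                                                                                                                                                                              ^^^^^^^^^^^^^^^^^^^^^
AttributeError: 'float' object has no attribute 'round'
```

```bash
sed -i 's/o\["grip_width"\].round(4)/round(o["grip_width"],4)/' arcabs.py
python3 arcabs.py .65,20 .7,20 .75,20 .8,20 .85,20 .9,19 
```

```text
t 16.65 eef [ 0.5191 -0.0084  0.1624] phi 19.6 theta 0.587 r 0.1864 lat -0.0022 F [ -9.5 -16.2  35.2] w 0.0205 q [ 0.59  0.74 -0.72  1.94  0.23  0.56 -0.31]
.65,20 [-0.03, -0.006, -0.001, 0.013, 0.009, -0.003]
.7,20 [-0.053, -0.006, 0.007, 0.013, 0.009, -0.003]
.75,20 [-0.075, -0.006, 0.016, 0.013, 0.009, -0.003]
.8,20 [-0.096, -0.006, 0.026, 0.013, 0.009, -0.003]
.85,20 [-0.117, -0.007, 0.037, 0.013, 0.009, -0.003]
.9,19 [-0.14, -0.007, 0.049, 0.013, -0.013, -0.003]
```

>>> play_rows:
  deltas:
    - [[-0.03,-0.006,-0.004,0.01,0.009,0],[-0.053,-0.006,0.005,0.01,0.009,0],[-0.075,-0.006,0.014,0.01,0.009,0],[-0.096,-0.006,0.025,0.01,0.009,0],[-0.117,-0.006,0.036,0.01,0.009,0]]

```text
clock: 17.27
eef_pos: [0.5127, -0.0489, 0.1347]
tcp_rot: [0.742, 0.647, 0.131, -0.112]
ft_force: [-6.4, -8.7, 24.1]
grip_width: 0.0208
```

```bash
python3 arcabs.py .9,19 .95,18 1,17 1.05,16 1.1,15 1.15,15 1.2,15 1.23,15; python3 snap.py 13 scene side;python3 meas.py 13; python3 - <<'E'
from h import *
a=cv2.imread("pics/side13.png");b=cv2.imread("pics/scene13.png");cv2.imwrite("pics/both13.png",np.hstack([a[100:400,200:600],b[20:320,120:520]]))
E
```

```text
t 17.27 eef [ 0.5127 -0.0489  0.1347] phi 19.9 theta 0.847 r 0.1926 lat -0.0014 F [-6.4 -8.7 24.1] w 0.0208 q [ 0.66  0.79 -0.71  1.95  0.26  0.55 -0.24]
.9,19 [-0.02, -0.004, 0.018, 0.007, -0.02, -0.003]
.95,18 [-0.042, -0.004, 0.031, 0.007, -0.042, -0.003]
1,17 [-0.063, -0.004, 0.046, 0.007, -0.064, -0.003]
1.05,16 [-0.083, -0.004, 0.06, 0.007, -0.086, -0.004]
1.1,15 [-0.103, -0.004, 0.076, 0.007, -0.108, -0.004]
1.15,15 [-0.12, -0.004, 0.093, 0.007, -0.108, -0.004]
1.2,15 [-0.136, -0.004, 0.11, 0.007, -0.108, -0.004]
1.23,15 [-0.145, -0.004, 0.121, 0.007, -0.108, -0.004]
scene dark disc [351 191  19   7  44] [0.5406 0.1122 0.1131] [0.538  0.1153 0.112 ] [0.037 0.028 0.014]
scene dark disc [319 206  16  10  57] [0.5211 0.0132 0.11  ] [0.519  0.0121 0.1119] [0.025 0.044 0.014]
scene base ((526.8485717773438, 62.22715759277344), (219.49436950683594, 88.90066528320312), 82.30404663085938)
side base ((506.38812255859375, 17.096996307373047), (120.5927734375, 64.75794219970703), 82.53938293457031)
```

View pics/both13.png

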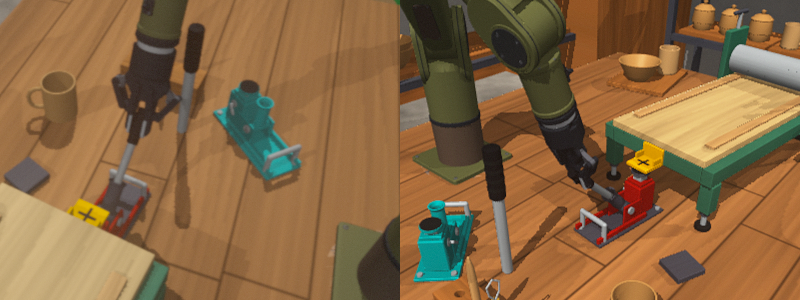

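```bash
cat > jackpos.py <<'E'
import sys
from h import *
e=np.array([.132,.991]); l=np.array([-.991,.132])
for k in sys.argv[1:]:
  for n in ("scene","side"):
    try: p,d,M=load(n,k)
    except Exception: continue
    W=cloud(n,d,M); X,Y,Z=W[...,0],W[...,1],W[...,2]; h,s,v=cv2.split(cv2.cvtColor(p,cv2.COLOR_RGB2HSV))
    P=(W[...,:2]-np.array([.533,.131])); E=P@e; L=P@l
    b=(Z>.050)&(Z<.063)&(E>-.19)&(E<-.12)&(abs(L)<.05)&(s<60)&(v>110)&(d>0)
    r=((h<6)|(h>174))&(s>180)&(v>60)&(d>0)
    hs=r&(Z>.06)&(Z<.1)&(E>-.06)
    fr=(Z>.003)&(Z<.014)&(abs(L)<.06)&(s<90)&(d>0)&(E<.09)
    out=[n,k]
    if b.sum()>10: out+=["bar E",np.percentile(E[b],[5,50,95]).round(4).tolist(),"L",np.percentile(L[b],[3,97]).round(4).tolist()]
    if hs.sum()>30: out+=["house E",np.percentile(E[hs],[1,99]).round(4).tolist(),"L",np.percentile(L[hs],[1,99]).round(4).tolist()]
    if fr.sum()>30: out+=["base E",np.percentile(E[fr],[.5,99.5]).round(4).tolist()]
    # socket pivot bolt etc; ram/saddle height
    y=(h>18)&(h<36)&(s>170)&(v>100)&(abs(L)<.05)&(E>-.03)&(E<.03)&(Z>.12)&(Z<.17)&(d>0)
    if y.sum()>20: out+=["plate z",np.median(Z[y&(E<.02)]).round(4)]
    sd=(Z>.105)&(Z<.135)&(abs(L)<.035)&(E>-.035)&(E<.03)&(v<70)&(s<160)&(d>0)
    if sd.sum()>20: out+=["saddle E",np.percentile(E[sd],[2,98]).round(4).tolist(),"L",np.percentile(L[sd],[2,98]).round(4).tolist(),"z",np.percentile(Z[sd],95).round(4)]
    print(*out)
E
python3 jackpos.py 6 9 11 12 13
```

```text
scene 6 bar E [-0.1538, -0.1514, -0.146] L [-0.0406, 0.0334] house E [-0.0556, 0.0266] L [-0.0286, 0.0214] base E [-0.3782, 0.0453] plate z 0.1358 saddle E [-0.0203, 0.0114] L [-0.0246, 0.0126] z 0.1154
side 6 bar E [-0.1504, -0.1445, -0.1409] L [-0.0376, 0.0368] base E [-0.3618, -0.0592] plate z 0.1347
scene 9 bar E [-0.1537, -0.1512, -0.1459] L [-0.0419, 0.0343] house E [-0.0555, 0.0257] L [-0.029, 0.0202] base E [-0.3785, 0.0465] plate z 0.136 saddle E [-0.0205, 0.0145] L [-0.0241, 0.0116] z 0.1151
side 9 bar E [-0.1506, -0.1442, -0.1408] L [-0.0374, 0.0379] base E [-0.3634, -0.059] plate z 0.1348
scene 11 bar E [-0.1539, -0.151, -0.1455] L [-0.0404, 0.034] house E [-0.0553, 0.0262] L [-0.0288, 0.014] base E [-0.378, 0.0457] plate z 0.1361 saddle E [-0.0205, 0.0133] L [-0.0231, 0.012] z 0.1147
side 11 bar E [-0.1509, -0.1443, -0.1409] L [-0.0374, 0.0377] base E [-0.3628, -0.0587] plate z 0.1349
scene 12 bar E [-0.1536, -0.1508, -0.1462] L [-0.0412, 0.0334] house E [-0.0496, 0.0258] L [-0.0286, 0.018] base E [-0.3795, 0.0454] plate z 0.1361 saddle E [-0.0201, 0.0131] L [-0.0236, 0.0136] z 0.1164
side 12 bar E [-0.151, -0.1447, -0.1411] L [-0.0208, 0.0376] base E [-0.3622, -0.0578] plate z 0.1348
scene 13 bar E [-0.1628, -0.16, -0.1548] L [-0.0418, 0.0344] house E [-0.0522, 0.0178] L [-0.0289, 0.0231] base E [-0.3794, 0.0366] plate z 0.1367 saddle E [-0.0312, -0.0023] L [-0.0239, 0.0112] z 0.1232
side 13 bar E [-0.1597, -0.154, -0.1501] L [-0.038, 0.0371] base E [-0.3624, -0.0608] plate z 0.1358
```

The jack slid back about 9 mm, so the saddle now sits at about E = -7 mm, still inside the limits and now loaded. I'll update the pivot model (shift -9 mm, r = 0.186) and finish the stroke.

```bash
sed -i 's/r=.19)/r=.186)/' arc.py; sed -i 's/^E0=.*; YAW/E0=np.array([.5271,.0716,.1895]); YAW/; s/piv=G0-np.array(\[0,0,.19\])/piv=G0-np.array([0,0,.186])/' arcabs.py; python3 arcabs.py .85,19 .9,18 .95,17 1,16 1.05,15 1.1,14 1.15,13 1.2,12
```

```text
t 17.38 eef [ 0.5123 -0.0495  0.134 ] phi 19.9 theta 0.82 r 0.186 lat -0.0012 F [-6.2 -8.9 22.2] w 0.021 q [ 0.66  0.79 -0.71  1.95  0.26  0.55 -0.24]
.85,19 [-0.014, -0.003, 0.007, 0.006, -0.019, -0.005]
.9,18 [-0.036, -0.003, 0.018, 0.006, -0.041, -0.005]
.95,17 [-0.057, -0.003, 0.031, 0.006, -0.064, -0.006]
1,16 [-0.078, -0.003, 0.045, 0.006, -0.086, -0.006]
1.05,15 [-0.098, -0.003, 0.06, 0.006, -0.108, -0.006]
1.1,14 [-0.117, -0.003, 0.075, 0.006, -0.13, -0.006]
1.15,13 [-0.135, -0.003, 0.091, 0.006, -0.153, -0.006]
1.2,12 [-0.153, -0.003, 0.108, 0.006, -0.175, -0.006]
```

>>> play_rows:
  deltas:
    - [[-0.014,-0.003,0.007,0,-0.02,0],[-0.036,-0.003,0.018,0,-0.04,0],[-0.057,-0.003,0.031,0,-0.064,0],[-0.078,-0.003,0.045,0,-0.086,0],[-0.098,-0.003,0.06,0,-0.108,0]]

```text
clock: 18.0
eef_pos: [0.5084, -0.0783, 0.0992]
tcp_rot: [0.748, 0.651, 0.1, -0.083]
ft_force: [-3.1, -2.7, 14.9]
grip_width: 0.0207
```

```bash
python3 snap.py 14 scene side;python3 jackpos.py 14;python3 arcabs.py 1.05,14 1.1,13 1.15,12 1.2,12 1.23,12 1.26,12
```

```text
scene 14 bar E [-0.1628, -0.16, -0.1549] L [-0.0421, -0.0007] house E [-0.0567, 0.0179] L [-0.0291, 0.0229] base E [-0.3782, 0.0372] plate z 0.1403 saddle E [-0.0288, -0.0013] L [-0.0246, 0.0113] z 0.1271
side 14 bar E [-0.1586, -0.1534, -0.1499] L [-0.0391, 0.0373] base E [-0.3645, -0.0608] plate z 0.1393
t 18.1 eef [ 0.5082 -0.0786  0.0986] phi 14.9 theta 1.051 r 0.1868 lat -0.0009 F [-2.4 -2.7 11.7] w 0.0209 q [ 0.6   0.81 -0.59  1.97  0.34  0.48 -0.28]
1.05,14 [-0.0, -0.003, 0.001, 0.008, -0.021, -0.005]
1.1,13 [-0.018, -0.003, 0.018, 0.008, -0.043, -0.005]
1.15,12 [-0.035, -0.003, 0.036, 0.008, -0.065, -0.006]
1.2,12 [-0.049, -0.003, 0.054, 0.008, -0.065, -0.006]
1.23,12 [-0.057, -0.003, 0.066, 0.008, -0.065, -0.006]
1.26,12 [-0.065, -0.003, 0.077, 0.008, -0.065, -0.006]
```

>>> play_rows:
  deltas:
    - [[-0.018,-0.003,0.018,0,-0.043,0],[-0.035,-0.003,0.036,0,-0.065,0],[-0.049,-0.003,0.054,0,-0.065,0],[-0.057,-0.003,0.066,0,-0.065,0],[-0.057,-0.003,0.066,0,-0.065,0]]

```text
clock: 18.73
eef_pos: [0.5064, -0.0946, 0.0681]
tcp_rot: [0.75, 0.653, 0.081, -0.065]
ft_force: [-2.6, -3.5, 14.7]
grip_width: 0.0203
```

```bash
python3 snap.py 15 scene side;python3 jackpos.py 15;python3 arcabs.py;  python3 - <<'E'
from h import *
a=cv2.imread("pics/side15.png");b=cv2.imread("pics/scene15.png");cv2.imwrite("pics/both15.png",np.hstack([a[100:400,200:600],b[20:320,180:580]]))
E
```

```text
scene 15 bar E [-0.1627, -0.1599, -0.1545] L [-0.0426, 0.0019] house E [-0.0549, 0.0179] L [-0.0288, 0.0231] base E [-0.3794, 0.0363] plate z 0.1431 saddle E [-0.0289, -0.0016] L [-0.0239, 0.0116] z 0.1305
side 15 bar E [-0.1588, -0.1532, -0.1501] L [-0.0391, 0.0374] base E [-0.3638, -0.0598] plate z 0.142
t 18.82 eef [ 0.5064 -0.0946  0.0683] phi 11.9 theta 1.226 r 0.187 lat -0.001 F [-2.3 -3.2 14.8] w 0.0204 q [ 0.54  0.84 -0.5   1.99  0.4   0.42 -0.32]
```

View pics/both15.png

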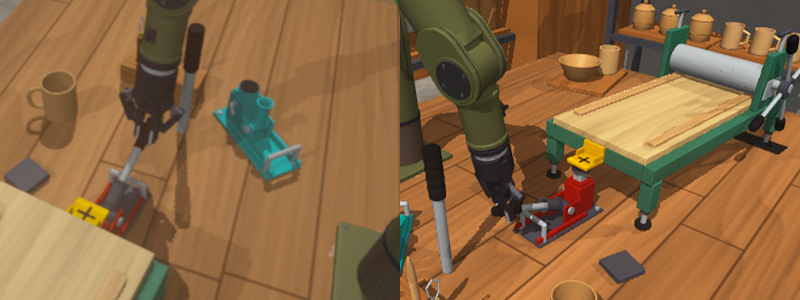

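The yellow plate has risen about 7 mm. With the 8 mm gap that means the ram is up about 15 mm, a full stroke, and the jack hasn't slid under load. Now back upright.

```bash
python3 arcabs.py 1.15,12 1.05,13 .95,15 .85,17 .75,18
```

```text
t 18.82 eef [ 0.5064 -0.0946  0.0683] phi 11.9 theta 1.226 r 0.187 lat -0.001 F [-2.3 -3.2 14.8] w 0.0204 q [ 0.54  0.84 -0.5   1.99  0.4   0.42 -0.32]
1.15,12 [0.022, -0.003, -0.028, 0.012, 0.001, -0.005]
1.05,13 [0.053, -0.003, -0.064, 0.012, 0.024, -0.005]
.95,15 [0.089, -0.003, -0.098, 0.012, 0.068, -0.005]
.85,17 [0.129, -0.003, -0.128, 0.012, 0.113, -0.005]
.75,18 [0.169, -0.003, -0.154, 0.012, 0.135, -0.005]
```

>>> play_rows:
  deltas:
    - [[0.022,-0.002,-0.028,0,0,0],[0.053,-0.002,-0.064,0,0.024,0],[0.089,-0.002,-0.098,0,0.068,0],[0.129,-0.002,-0.128,0,0.113,0],[0.169,-0.002,-0.154,0,0.135,0]]

```text
clock: 19.45
eef_pos: [0.5116, -0.0427, 0.1421]
tcp_rot: [0.745, 0.648, 0.12, -0.1]
ft_force: [0.7, -1.3, -5.4]
grip_width: 0.0204
```

```bash
python3 arcabs.py .7,18 .6,18 .5,17 .4,15 .3,12 .2,8
```

```text
t 19.45 eef [ 0.5116 -0.0427  0.1421] phi 17.9 theta 0.757 r 0.1864 lat 0.0006 F [ 0.7 -1.3 -5.4] w 0.0204 q [ 0.62  0.76 -0.69  1.96  0.27  0.55 -0.28]
.7,18 [0.025, 0.001, -0.01, 0.011, 0.001, -0.007]
.6,18 [0.069, 0.0, -0.025, 0.011, 0.001, -0.007]
.5,17 [0.112, 0.0, -0.036, 0.011, -0.021, -0.007]
.4,15 [0.155, 0.0, -0.042, 0.011, -0.065, -0.007]
.3,12 [0.196, -0.0, -0.044, 0.01, -0.132, -0.007]
.2,8 [0.235, -0.0, -0.041, 0.01, -0.221, -0.007]
```

>>> play_rows:
  deltas:
    - [[0.03,0,-0.012,0,0,0],[0.069,0,-0.025,0,0,0],[0.112,0,-0.036,0,-0.02,0],[0.155,0,-0.042,0,-0.065,0],[0.196,0,-0.044,0,-0.132,0]]

```text
clock: 20.08
eef_pos: [0.5208, 0.0262, 0.1833]
tcp_rot: [0.751, 0.652, 0.08, -0.065]
ft_force: [-0.8, -3.0, -5.0]
grip_width: 0.0208
```

```bash
python3 arcabs.py .2,8 .1,4 0,0 -.05,-2 -.09,-4; python3 snap.py 16 scene side;python3 jackpos.py 16
```

```text
t 20.07 eef [0.5208 0.0262 0.1833] phi 11.9 theta 0.296 r 0.1863 lat 0.0006 F [-0.8 -3.  -5. ] w 0.0208 q [ 0.37  0.64 -0.61  1.93  0.26  0.61 -0.47]
.2,8 [0.038, 0.0, -0.001, 0.009, -0.086, -0.009]
.1,4 [0.077, 0.0, 0.002, 0.009, -0.175, -0.009]
0,0 [0.115, -0.0, 0.008, 0.009, -0.264, -0.009]
-.05,-2 [0.134, -0.0, 0.013, 0.009, -0.308, -0.009]
-.09,-4 [0.149, -0.0, 0.018, 0.009, -0.353, -0.01]
scene 16 bar E [-0.1628, -0.16, -0.1545] L [-0.0408, 0.0346] house E [-0.0498, 0.0187] L [-0.0287, 0.019] base E [-0.3784, 0.036] plate z 0.139 saddle E [-0.0292, -0.0031] L [-0.0237, 0.0125] z 0.1258
side 16 bar E [-0.1598, -0.1533, -0.1501] L [-0.0234, 0.037] base E [-0.3622, -0.0583] plate z 0.1379
```

>>> play_rows:
  deltas:
    - [[0.038,0,-0.001,0,-0.086,0],[0.077,0,0.002,0,-0.175,0],[0.115,0,0.008,0,-0.264,0],[0.134,0,0.012,0,-0.308,0],[0.149,0,0.017,0,-0.353,0]]

```text
clock: 20.8
eef_pos: [0.5288, 0.0874, 0.1906]
tcp_rot: [0.752, 0.658, -0.024, 0.026]
ft_force: [-1.6, -10.0, 2.9]
grip_width: 0.0207
```

```bash
python3 snap.py 17 scene side;python3 jackpos.py 17;python3 meas.py 17; python3 arcabs.py -.09,-4 -.11,-5;  python3 - <<'E'
from h import *
a=cv2.imread("pics/side17.png");b=cv2.imread("pics/scene17.png");cv2.imwrite("pics/both17.png",np.hstack([cv2.resize(a[200:320,240:360],(400,400),interpolation=2),cv2.resize(b[120:240,280:400],(400,400),interpolation=2)]))
E
```

```text
scene 17 bar E [-0.1629, -0.1601, -0.1548] L [-0.0415, 0.0345] house E [-0.0527, 0.0183] L [-0.0293, 0.0061] base E [-0.3791, 0.0368] plate z 0.1392 saddle E [-0.0295, 0.0002] L [-0.0236, 0.0105] z 0.1263
side 17 bar E [-0.1594, -0.1533, -0.1497] L [-0.0345, 0.0375] base E [-0.3629, -0.0588] plate z 0.138
scene dark disc [336 195  16  12  93] [0.5277 0.0638 0.1132] [0.5245 0.0671 0.112 ] [0.038 0.037 0.013]
scene base ((526.5642700195312, 61.62773895263672), (217.26394653320312, 90.37565612792969), 82.40990447998047)
side dark disc [296 288  19  17 153] [0.5223 0.0713 0.1133] [0.5247 0.0697 0.1119] [0.033 0.034 0.014]
side base ((512.66064453125, 17.07061004638672), (121.15323638916016, 77.80461883544922), 81.88407897949219)
t 20.9 eef [0.5289 0.0876 0.1905] phi -4.1 theta -0.102 r 0.1881 lat 0.0007 F [-0.5 -8.9  4. ] w 0.0204 q [-0.06  0.62 -0.38  1.83  0.41  0.79 -0.81]
-.09,-4 [-0.006, 0.001, 0.005, 0.01, 0.002, -0.0]
-.11,-5 [0.002, 0.001, 0.006, 0.01, -0.02, -0.001]
```

View pics/both17.png

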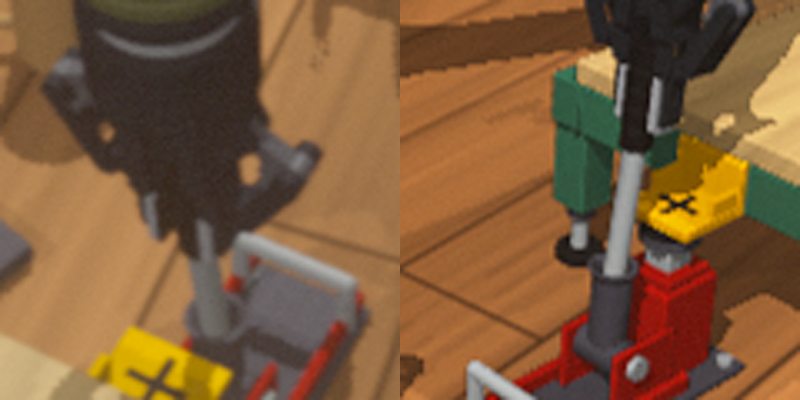

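The scene picture shows the socket upright and hard on its stop (10 N), the ram on its notch (plate +3 mm, so 11 mm), and the jack unmoved by the return. Second stroke.

```bash
python3 arcabs.py 0,0 .1,5 .2,10 .3,14 .4,17
```

```text
t 20.9 eef [0.5289 0.0876 0.1905] phi -4.1 theta -0.102 r 0.1881 lat 0.0007 F [-0.5 -8.9  4. ] w 0.0204 q [-0.06  0.62 -0.38  1.83  0.41  0.79 -0.81]
0,0 [-0.04, 0.001, 0.005, 0.01, 0.091, -0.0]
.1,5 [-0.077, 0.001, 0.009, 0.01, 0.202, 0.0]
.2,10 [-0.114, 0.001, 0.017, 0.01, 0.313, 0.001]
.3,14 [-0.151, 0.001, 0.029, 0.01, 0.402, 0.001]
.4,17 [-0.188, 0.001, 0.046, 0.01, 0.468, 0.001]
```

>>> play_rows:
  deltas:
    - [[-0.04,0,0.003,0,0.09,0],[-0.077,0,0.007,0,0.2,0],[-0.114,0,0.015,0,0.31,0],[-0.151,0,0.027,0,0.4,0],[-0.188,0,0.044,0,0.468,0]]

```text
clock: 21.52
eef_pos: [0.5207, 0.0162, 0.1816]
tcp_rot: [0.743, 0.652, 0.119, -0.096]
ft_force: [-2.0, 6.7, 11.2]
grip_width: 0.0209
```

```bash
python3 arcabs.py .5,18 .6,18 .7,18 .8,18 .9,17;python3 snap.py 18 scene side;python3 jackpos.py 18
```

```text
t 21.52 eef [0.5207 0.0162 0.1816] phi 17.5 theta 0.372 r 0.1879 lat -0.0005 F [-2.   6.7 11.2] w 0.0209 q [ 0.5   0.68 -0.69  1.94  0.21  0.58 -0.35]
.5,18 [-0.058, -0.003, 0.012, 0.015, 0.01, 0.007]
.6,18 [-0.103, -0.003, 0.024, 0.015, 0.01, 0.007]
.7,18 [-0.147, -0.004, 0.039, 0.015, 0.01, 0.007]
.8,18 [-0.189, -0.004, 0.059, 0.015, 0.01, 0.007]
.9,17 [-0.23, -0.005, 0.083, 0.015, -0.012, 0.006]
scene 18 bar E [-0.1627, -0.16, -0.1546] L [-0.0412, 0.0345] house E [-0.0535, 0.0177] L [-0.0289, 0.0188] base E [-0.379, 0.0365] plate z 0.141 saddle E [-0.0293, 0.0005] L [-0.0235, 0.0134] z 0.128
side 18 bar E [-0.1596, -0.1536, -0.1499] L [-0.0203, 0.0369] base E [-0.3645, -0.0591] plate z 0.1402
```

Plate now at +5 mm and the jack is steady.

>>> play_rows:
  deltas:
    - [[-0.04,-0.003,0.007,0,0.01,0],[-0.08,-0.003,0.017,0,0.01,0],[-0.125,-0.003,0.031,0,0.01,0],[-0.168,-0.003,0.049,0,0.01,0],[-0.21,-0.003,0.07,0,0,0]]

```text
clock: 22.25
eef_pos: [0.5107, -0.0575, 0.1303]
tcp_rot: [0.744, 0.65, 0.119, -0.095]
ft_force: [-2.4, 3.6, 10.9]
grip_width: 0.0201
```

```bash
python3 arcabs.py .9,17 1,15 1.05,14 1.1,13 1.15,12 1.2,12 1.24,12 ;python3 snap.py 19 scene side;python3 jackpos.py 19
```

```text
t 22.25 eef [ 0.5107 -0.0575  0.1303] phi 17.5 theta 0.856 r 0.1888 lat -0.0002 F [-2.4  3.6 10.9] w 0.0201 q [ 0.62  0.77 -0.66  1.96  0.27  0.52 -0.25]
.9,17 [-0.014, -0.002, 0.017, 0.018, -0.012, 0.0]
1,15 [-0.055, -0.003, 0.045, 0.018, -0.056, -0.0]
1.05,14 [-0.075, -0.003, 0.061, 0.018, -0.079, -0.0]
1.1,13 [-0.093, -0.003, 0.077, 0.018, -0.101, -0.0]
1.15,12 [-0.111, -0.003, 0.094, 0.018, -0.123, -0.001]
1.2,12 [-0.126, -0.004, 0.112, 0.018, -0.123, -0.001]
1.24,12 [-0.137, -0.004, 0.126, 0.018, -0.123, -0.001]
scene 19 bar E [-0.1627, -0.1601, -0.1547] L [-0.0417, 0.0355] house E [-0.0517, 0.0174] L [-0.0287, 0.0229] base E [-0.3787, 0.0372] plate z 0.1487 saddle E [-0.029, 0.0022] L [-0.0236, 0.0125] z 0.1347
side 19 bar E [-0.1593, -0.1541, -0.1501] L [-0.0387, 0.0372] base E [-0.3637, -0.0674] plate z 0.148
```

>>> play_rows:
  deltas:
    - [[-0.014,-0.002,0.017,0.01,-0.012,0],[-0.036,-0.003,0.031,0.015,-0.034,0],[-0.055,-0.003,0.045,0.015,-0.056,0],[-0.075,-0.003,0.061,0.015,-0.079,0],[-0.093,-0.003,0.077,0.015,-0.1,0]]

```text
clock: 22.98
eef_pos: [0.5076, -0.0854, 0.0903]
tcp_rot: [0.749, 0.653, 0.087, -0.073]
ft_force: [-3.9, -5.7, 17.1]
grip_width: 0.0209
```

```bash
python3 arcabs.py 1.1,13 1.15,12 1.2,12 1.24,12 1.27,12
```

```text
t 22.98 eef [ 0.5076 -0.0854  0.0903] phi 13.0 theta 1.102 r 0.1878 lat -0.0012 F [-3.9 -5.7 17.1] w 0.0209 q [ 0.55  0.81 -0.54  1.97  0.35  0.46 -0.29]
1.1,13 [0.004, -0.004, 0.002, 0.007, 0.0, -0.004]
1.15,12 [-0.012, -0.004, 0.021, 0.007, -0.022, -0.004]
1.2,12 [-0.026, -0.004, 0.039, 0.007, -0.022, -0.004]
1.24,12 [-0.036, -0.004, 0.055, 0.007, -0.022, -0.004]
1.27,12 [-0.043, -0.004, 0.067, 0.007, -0.022, -0.004]
```

>>> play_rows:
  deltas:
    - [[-0.012,-0.003,0.021,0,-0.022,0],[-0.026,-0.003,0.039,0,-0.022,0],[-0.036,-0.003,0.055,0,-0.022,0],[-0.04,-0.003,0.061,0,-0.022,0],[-0.04,-0.003,0.061,0,-0.022,0]]

```text
clock: 23.6
eef_pos: [0.5063, -0.0961, 0.0645]
tcp_rot: [0.75, 0.653, 0.081, -0.066]
ft_force: [-4.6, -4.0, 16.3]
grip_width: 0.0206
```

```bash
python3 arcabs.py 1.27,12 1.3,12;python3 snap.py 20 scene side;python3 jackpos.py 20; python3 - <<'E'
from h import *
a=cv2.imread("pics/side20.png");b=cv2.imread("pics/scene20.png");cv2.imwrite("pics/both20.png",np.hstack([a[100:400,200:600],b[20:320,180:580]]))
for k in (0,11,20):
  for n in ("scene",):
    p,d,M=load(n,k); W=cloud(n,d,M)
    for F in ((.533,.131),):
        e=np.array([.132,.991]); l=np.array([-.991,.132])
        for s_ in (1,-1):
            c=np.array(F)+.06*e+s_*.15*l
            m=(np.hypot(W[...,0]-c[0],W[...,1]-c[1])<.03)&(d>0)&(W[...,2]<.07)&(p.max(2)<60)
            if m.sum()>5: print(k,n,"foot",s_,m.sum(),np.percentile(W[m][:,2],[2,20,50]).round(4))
E
```

```text
t 23.6 eef [ 0.5063 -0.0961  0.0645] phi 12.0 theta 1.248 r 0.1873 lat -0.0012 F [-4.6 -4.  16.3] w 0.0206 q [ 0.53  0.84 -0.49  1.99  0.38  0.41 -0.3 ]
1.27,12 [-0.002, -0.004, 0.01, 0.011, -0.0, -0.005]
1.3,12 [-0.009, -0.004, 0.023, 0.011, -0.0, -0.005]
scene 20 bar E [-0.1628, -0.1603, -0.1542] L [-0.0422, 0.0028] house E [-0.0547, 0.0181] L [-0.0298, 0.0228] base E [-0.3793, 0.0371] plate z 0.1551
side 20 bar E [-0.1579, -0.1534, -0.1497] L [-0.0394, 0.038] base E [-0.364, -0.0627] plate z 0.1539
0 scene foot 1 95 [0.0031 0.0089 0.0125]
0 scene foot -1 131 [0.0028 0.0084 0.0122]
11 scene foot 1 91 [0.0039 0.0088 0.0129]
11 scene foot -1 133 [0.0034 0.0088 0.0122]
20 scene foot 1 117 [0.0094 0.0257 0.0298]
20 scene foot -1 133 [0.0202 0.0257 0.0298]
```

View pics/both20.png

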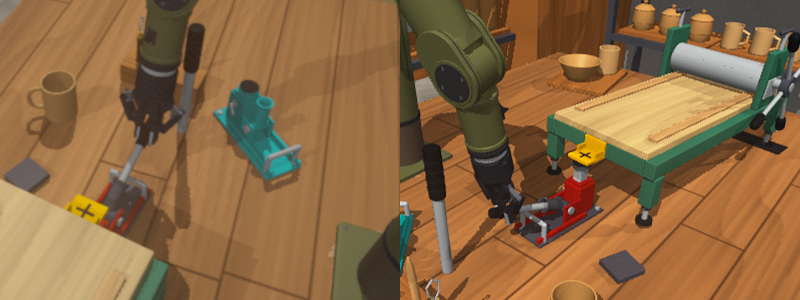

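The plate is up 19 mm, so the ram is at about 27 mm. The feet are up about 17 mm in the scene depth, the jack is steady, and 16 N rests on the handle. I'll hold briefly, confirm, and hand in.

>>> play_rows:
  deltas:
    - [[0,0,0.002,0,0,0],[0,0,0.002,0,0,0],[0,0,0.002,0,0,0]]

```text
clock: 24.08
eef_pos: [0.5065, -0.0959, 0.0653]
tcp_rot: [0.75, 0.653, 0.082, -0.066]
ft_force: [-3.6, -4.1, 13.1]
grip_width: 0.0202
```

```bash
python3 arcabs.py;python3 snap.py 21 scene side;python3 jackpos.py 21; python3 - <<'E'
from cell import env,monitor
print(env.finish_job()); print(monitor.get_obs()["clock"],monitor.get_obs()["ft_force"])
E
```

```text
t 24.07 eef [ 0.5065 -0.0959  0.0653] phi 12.0 theta 1.244 r 0.1874 lat -0.0013 F [-3.6 -4.1 13.1] w 0.0202 q [ 0.53  0.84 -0.49  1.99  0.38  0.41 -0.3 ]
scene 21 bar E [-0.1631, -0.1601, -0.1539] L [-0.0423, 0.0022] house E [-0.0547, 0.0184] L [-0.0291, 0.0228] base E [-0.3791, 0.0371] plate z 0.1552
side 21 bar E [-0.1588, -0.153, -0.15] L [-0.0391, 0.0375] base E [-0.3655, -0.063] plate z 0.1541
the job is handed in; nothing more can be done
None
the job is handed in; nothing more can be done
```

The job is handed in at about 24 s, with the hand still gripping the handle fully down. I slid the red jack under the lift pad, seated the short handle from the stand in its socket, and made one full stroke down and back upright. I then made a second full stroke down and held it.

**Last checks:**
- **Lift:** the bracket plate is up about 19 mm, which puts the bar at about 27 mm, and both near feet are up about 17 mm.
- **Hold:** about 13 N rests on the handle, which sits at 1.24 rad, and the jack is steady.
- **Surroundings:** the wooden tools, mug and packing plate look unmoved in the pictures, though I did not measure them.

**What went wrong or disagreed:**
- **Fingertips:** they end about 22 mm short of the reported TCP. The first grab of the jack's bar missed because of this; I measured the offset and corrected for it.
- **Jack slip:** one badly worked-out move in the first stroke pressed down the handle with about 35 N. Around then the jack slid back about 9 mm. The saddle ended about 7 mm off the pad centre, inside the 17 mm limit, and did not move again.

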